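# Reassemble the spring-loaded formula dispenser and lock its wing cap

### The arm

A 6-joint arm with a two-finger parallel gripper is mounted at the origin on the work surface. World frame = base frame: x ahead of the robot, y to its left, z up, the work surface at z = 0. Lengths are in m, angles in degrees, forces in N, time in s.
With the tool pointing down it reaches from about 0.35 to 1 m from the base axis. Payload 7.1 kg.
Tool frame: the origin (TCP) lies midway between the tips of the shut fingers; the grasp point (between the pads) lies 19 mm behind it; z points along the fingers, y is the direction in which the jaws open and shut (so a half turn about z gives the same grasp; the last joint's range is limited). The gripper opens to 85 mm and grips with 20 to 120 N. Pads are 22 mm wide; open, the fingers measure 114 mm over their backs; the gripper's body (76 mm by 85 mm) begins 54 mm behind the grasp point. The pads swing forward as they close: fully open they stand 13 mm farther back than shut.
Start: joints at [67.208, 24.242, 93.386, -0, 62.372, -1.089], TCP at [0.231, 0.581, 0.209] pointing down, gripper open.
Joint ranges: [-172.04, 172.04], [-51.8, 120.97], [4.93, 147.93], [-75.15, 255.16], [6.16, 154.13], [-145.62, 145.62]. Speed limits (degrees/s): [136.94, 136.94, 172.46, 180, 180, 180].

### API

Orientations are given as a 3x3 rotation matrix whose columns are the frame's x, y, z axes.
In Python, from rig import ctrl gives the robot as it stands. The module is installed in compiled form; this text tells all that it offers.
- The arm moves only by the shell command python3 -m jog 'ROWS' [FORCE]. ROWS is JSON, a list of rows, each an object with "claw": the finger opening in cm, from 0 to 8.54; "offset": the shift along the tool's x, y, z in cm, a list of three; "rot": the turn, a rotation vector about the tool's x, y, z in rad, a list of three. In form: [{"claw": claw, "offset": [tx, ty, tz], "rot": [wx, wy, wz]}, ...]. A call has 1 to 5 rows; each row shifts and turns the commanded pose from where the row before left it, along the tool's axes as they then stand; what a row does not reach is not made up. A row lasts 1/10 s, in which the tool goes at most 50 mm and 8.59 degrees, less where a joint would pass 70% of its speed; a pose out of reach is approached as far as the arm can. A call is refused whole if a number of a shift passes 5 or a number of a turn 0.15, either way. A call with a gripper value outside its range is refused whole. The fingers move at their own pace and stop on an object; FORCE is the grip in N (left out, the last holds). Time passes only in rows, so rows that do not move let the fingers close. It gives the time, the measured TCP pose, the force and the opening at its end, in the units of the state.
- ctrl.state(): the state, without advancing time (a new reading comes with each control period).
- ctrl.grab_frame(name): name is "side" or "top"; returns (picture, depth): 400x640x3 uint8, blue, green, red; 400x640 float32, m along the optical axis (not along the pixel's ray), 0 where there is no reading.
- ctrl.camera_params(name): a dict with "intrinsics" (3x3 intrinsics, pixels), "distortion" ([k1, k2, p1, p2, k3] as OpenCV has them; the pictures are not rectified), "world_from_camera" (4x4, takes a point from camera to world coordinates). Camera axes: x right, y down, z forward; pixel columns grow to the right and rows downward; lengths in m; the calibration is good to about 2 mm. A picture is of the moment at which its call begins. camera_params takes no time and is no camera call.
- ctrl.sign_off(): hands the job in, once; it reports no verdict.
The state is a dict: "time_s": time; "joints": joint angles; "joint_vel": joint speeds; "tau": joint torques, N m; "eef_pos": TCP position; "eef_rot": TCP orientation; "ft_force": force on the tool from outside, world axes, zero at the start; "torque": the same for the moment, N m; "gripper_width": finger opening in m.
Only numpy, scipy, OpenCV 4.12 (cv2) and the standard library are available. Lean on these libraries where they do the work, as an engineer would, in place of code of your own. Each camera call takes 0.05 s, during which the arm holds its last target.

### The job

Put the formula dispenser back together: slide the dark grey glide ring onto its post, then the cream pouring lid, and last the green wing cap. Feel the cap's lugs into the grooves of the post without forcing them, press the cap down against the spring and turn it clockwise to its stop, then let go so that it springs up into its lock and keeps the stack pressed down by itself. Be gentle with the plastic and leave everything else on the dresser where it is.

Things in the scene. Friction and masses are not known exactly. Their poses are not given: they have to be found in the camera images.
- dispenser: the dispenser without its loose parts; it stands on the 3 mm cork mat and does not move. Origin: centre of its underside, on the post's axis, z up. Round cream foot, 106 mm across, 14 mm high, with a small dark green mark on its -x edge. Above it a see-through storage tier on a spring, 96 mm across, flat cream top 58 mm above the origin. Through it rises the post, 32 mm across, of which 40 mm stands out of the tier
- post_top (a point): centre of the post's top face (2 mm chamfer), 98 mm above the dispenser's underside; axes of dispenser. Two grooves in the post, opposite each other, 44 degrees wide, open at the top, point along this x axis only roughly: up to 35 degrees off either way, as the post swivels (0.3 Nm of friction; pushed on at the lock's stop it turns along). That angle is not measured: feel it, or see it from above (cream gaps in green rim)
- lock_ring (a point): point on the post's axis, 91 mm above the dispenser's underside, where the lugs pass. Clockwise (seen from above) of each groove the rim has a tooth (14 degrees wide, underside 91 mm above the dispenser's underside), then a resting notch (44 degrees wide, underside 93 mm), then a solid stop. The counter-clockwise side of each groove is closed
- tier (a joint): how far the storage tier is pressed down on its spring, m: 0 = up, 0.009 = fully down. The spring pushes with about 5 N at 0, 8.6 N at 0.004, 10.4 N at 0.006 and 13 N at 0.009, where it stops hard
- ring_c (a point): centre (half-way up) of the loose glide ring: dark grey flat ring, 60 mm outside, 36 mm hole, 8 mm high, 30 g, flat on the cork mat (3 mm thick). It goes first, flat on the tier's top (its centre is then 36 mm below the post's top)
- lid_c (a point): centre (12 mm above the underside) of the loose pouring lid, upright on the mat: cream disc 92 mm across, 11 mm high, with a round collar in its middle, 54 mm outside, 36 mm hole, 11 to 24 mm above the underside: grip it there; about 90 g. It goes second, at any yaw, its disc resting on the ring: the centre is then 26 mm below, the collar's top 14 mm below the post's top
- cap_c (a point): centre (half-way up) of the loose green wing cap, 46 mm high, about 60 g, upright on the mat: round cup open downwards, 54 mm outside, 36 mm bore, 28 mm high, with a straight dark green wing on top, 46 mm long along the cap's x axis, 14 mm thick along its y axis, 28 to 46 mm above its underside: grip the wing across its thickness. Half a turn changes nothing
- cap_lugs (a point): point on the cap's axis at its two inner lugs (on its +x and -x side, in line with the wing; 30 degrees wide, 8 to 13 mm above its underside); this point is 10.5 mm above the underside. Lugs on the post's rim: cap's underside 8 mm below the post's top. Lugs in the grooves: it comes down on the lid's collar, 14 mm below the post's top, and from there presses the stack down
- ring: the glide ring (origin: centre of its underside)
- lid: the pouring lid (origin: centre of its underside)
- cap: the wing cap; origin: centre of its underside. To lock: press until this is 20 to 23 mm below the post's top (tier 6 to 9 mm down), turn clockwise 58 degrees from the middle of the grooves, or to the solid stop at about 65, and let it rise: lugs in the notches, underside about 18 mm below the post's top, tier about 4 mm down
- bottle: bystander: glass bottle with a white twist cap, 62 mm across, 165 mm high; origin at its underside
- teether: bystander: beige teething ring, about 84 mm across, 16 mm high, flat on the mat; origin at its underside
- scoop: bystander: small wood-coloured measuring scoop, cup 32 mm across, 24 mm high, handle 70 mm long; origin under the cup
- cream: bystander: jar of cream, 56 mm across, 50 mm high; origin at its underside
- spare: bystander: a spare storage tier, 96 mm across, 34 mm high; origin at its underside
Mind the look-alikes: they are no part of the job. What is shaped like the dispenser but blue, orange or pink is not meant.

How it is judged (in metres and radians):
On the way, in this order (a step that is already met when the one before it is completed fails the run):
1. the glide ring lies flat on the tier, around the post (horizontal distance between ring_c and post_top below 0.004 m and z of ring_c in the frame of post_top between -0.0385 and -0.0335 m and angle between ring_c's own z axis and vertical below 0.08 rad), for 0.2 s.
2. the lid is on the post and rests on the ring (all of step 1 and horizontal distance between lid_c and post_top below 0.004 m and z of lid_c in the frame of post_top between -0.0285 and -0.0235 m and angle between lid_c's own z axis and vertical below 0.08 rad), for 0.2 s.
At the end, for the whole second after the job is handed in: ring, lid and cap are stacked on the post in this order, level within 0.08 rad and within 4 mm of its axis (cap 3.5 mm); the cap rests in its locked notch (its centre 3.2 to 6.8 mm above the post's top) and by itself keeps the sprung tier 2 to 5.2 mm down; all at rest and released (value of joint tier between 0.002 and 0.0052 m and horizontal distance between each of ring_c, lid_c and post_top below 0.004 m and z of ring_c in the frame of post_top between -0.043 and -0.037 m and angle between each of ring_c, lid_c, cap_c's own z axis and vertical below 0.08 rad and z of lid_c in the frame of post_top between -0.033 and -0.027 m and horizontal distance between cap_c and post_top below 0.0035 m and z of cap_c in the frame of post_top between 0.0032 and 0.0068 m and linear speed of each of ring, lid, cap below 0.01 m/s); the robot touches nothing.
It fails at once if a part is forced: more than 60 N between the dispenser and the ring, the lid or the cap (contact force between any of ring, lid, cap and dispenser above 60 N).
It fails at once if the robot knocks or leans on the dispenser itself with more than 60 N (contact force between any of the fingers, the arm and dispenser above 60 N).
It fails at once if a bystander is shifted by more than 20 mm or tipped (distance of any of bottle, teether, scoop, cream, spare from where it was at the start of the episode above 0.02 m or angle between bottle's own z axis and vertical above 0.3 rad).
It also fails if it takes over 72 s, if anything falls off the work surface, if the arm or the gripper's body presses on something with over 40 N, if the wrist force passes 120 N, or if a joint passes its speed limit or range.

## Working session

There is one attempt and no reset: what is moved stays moved. The work goes in short steps, Python scripts to look and compute and a shell command to move; the robot and the scene stay as the last step left them, time stands still between calls to the robot, and variables do not carry over. Pictures are saved under pics/ and viewed, and the job is handed in when it is done.

```bash
mkdir -p pics; python3 - <<'E'
from rig import ctrl
import cv2,numpy as np
print(ctrl.state())
for n in("side","top"):
    p,d=ctrl.grab_frame(n); cv2.imwrite(f"pics/{n}0.png",p); np.save(f"pics/{n}0.npy",d)
    print(n,ctrl.camera_params(n))
E
```

```text
{'time_s': 0.0, 'joints': array([ 6.72088929e+01,  2.42848103e+01,  9.34326635e+01,  1.57980783e-05,
        6.23709301e+01, -1.09115801e+00]), 'joint_vel': array([-0.01805477, -0.02177001, -0.00944608, -0.02505213, -0.01001587,
        0.01688165]), 'tau': array([ 1.32128665e-03, -5.57382917e+01, -2.81740111e+01,  7.14969315e-05,
        7.34789937e-03, -1.40637761e-05]), 'eef_pos': array([0.2308663 , 0.58016792, 0.20843314]), 'eef_rot': array([[-9.29132844e-01,  3.69745590e-01, -5.97916950e-04],
       [ 3.69746072e-01,  9.29131755e-01, -1.42237581e-03],
       [ 2.96264422e-05, -1.54265352e-03, -9.99998810e-01]]), 'ft_force': array([ 0.43192937,  0.79194786, -0.11137909]), 'torque': array([ 0.01888764, -0.04818346,  0.03918542]), 'gripper_width': 0.0856578786342316}
side {'intrinsics': array([[512.13095231,   0.        , 309.51409765],
       [  0.        , 512.13095231, 197.77812713],
       [  0.        ,   0.        ,   1.        ]]), 'distortion': array([-0.02825761,  0.        ,  0.        ,  0.        ,  0.        ]), 'world_from_camera': array([[ 0.84906037, -0.25537252,  0.46247309, -0.05359352],
       [-0.5277031 , -0.45142289,  0.71954626, -0.90694504],
       [ 0.0250186 , -0.8549867 , -0.51804616,  0.73973325],
       [ 0.        ,  0.        ,  0.        ,  1.        ]])}
top {'intrinsics': array([[433.65720639,   0.        , 325.62263328],
       [  0.        , 433.65720639, 207.32252757],
       [  0.        ,   0.        ,   1.        ]]), 'distortion': array([-0.07883403,  0.        ,  0.        ,  0.        ,  0.        ]), 'world_from_camera': array([[-0.14990057, -0.9686376 ,  0.19816916,  0.28565479],
       [-0.98869989,  0.14716887, -0.02852805, -0.00244113],
       [-0.00153099, -0.2002062 , -0.97975259,  1.19453125],
       [ 0.        ,  0.        ,  0.        ,  1.        ]])}
```

View pics/side0.png

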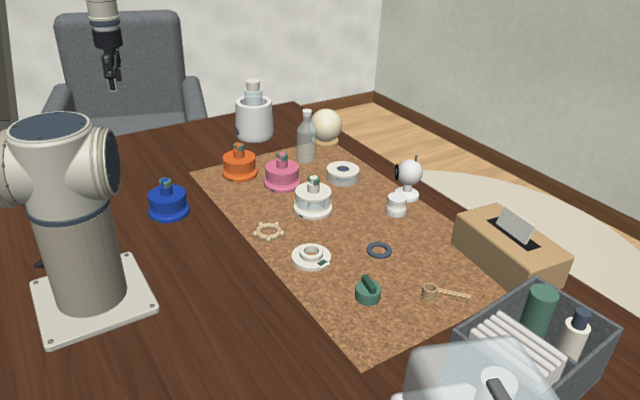

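View pics/top0.png

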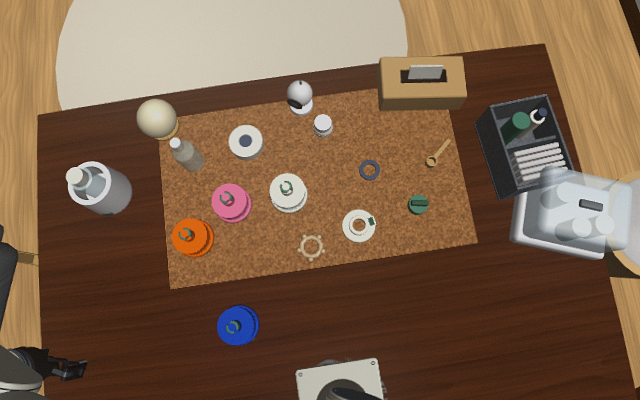

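```bash
cat > h.py <<'E'
import cv2,numpy as np
from rig import ctrl
C={n:ctrl.camera_params(n) for n in("side","top")}
def ray(n,uv):
    c=C[n]; q=cv2.undistortPoints(np.array([[uv]],float),c["intrinsics"],c["distortion"])[0,0]
    T=c["world_from_camera"]; return T[:3,3],T[:3,:3]@np.array([q[0],q[1],1.])
def onz(n,uv,z):
    o,d=ray(n,uv); return o+d*(z-o[2])/d[2]
def proj(n,p):
    c=C[n]; T=np.linalg.inv(c["world_from_camera"])
    return cv2.projectPoints(np.array([p],float),cv2.Rodrigues(T[:3,:3])[0],T[:3,3],c["intrinsics"],c["distortion"])[0].reshape(-1,2)
def tri(uvs,uvt):
    A=[];b=[]
    M=np.zeros((3,3));v=np.zeros(3)
    for n,uv in(("side",uvs),("top",uvt)):
        o,d=ray(n,uv);d=d/np.linalg.norm(d);P=np.eye(3)-np.outer(d,d);M+=P;v+=P@o
    return np.linalg.solve(M,v)
def crop(src,out,x0,y0,w,h,k):
    cv2.imwrite(out,cv2.resize(cv2.imread(src)[y0:y0+h,x0:x0+w],None,fx=k,fy=k,interpolation=cv2.INTER_CUBIC))
def topo(n,img,d):
    pass
E
python3 - <<'E'
from h import *
crop("pics/top0.png","pics/tc1.png",255,150,200,110,4)
crop("pics/side0.png","pics/sc1.png",285,165,200,145,4)
E
```

```text
(no output)
```

View pics/tc1.png

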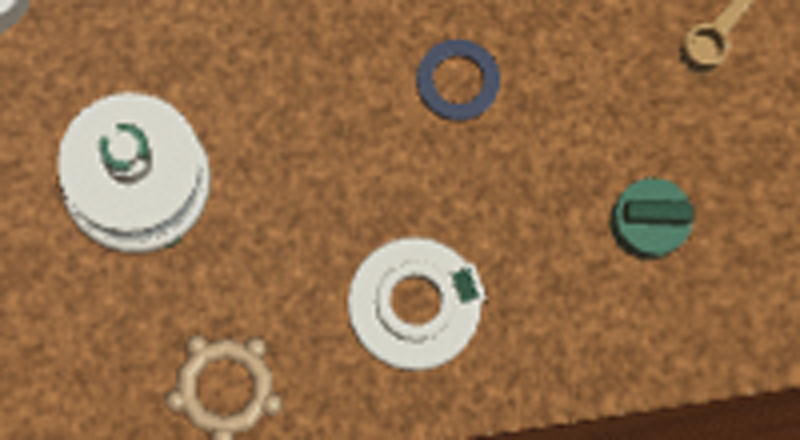

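View pics/sc1.png

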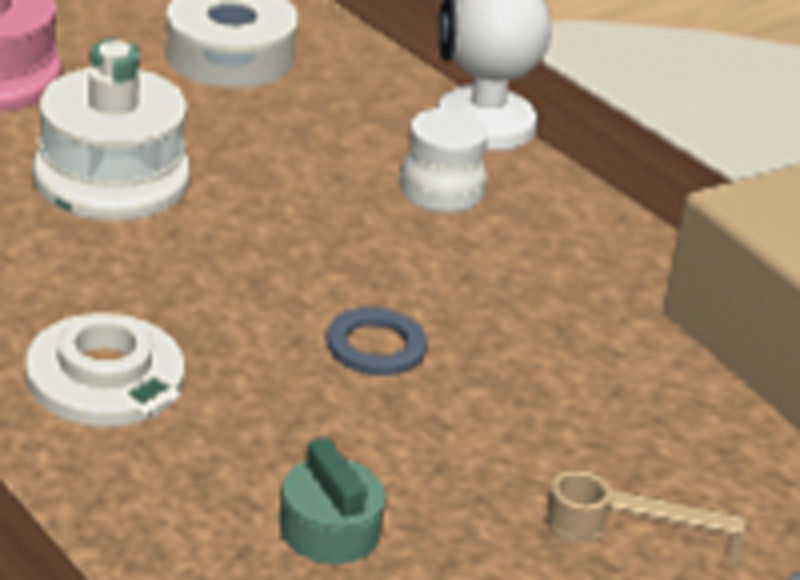

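The cream dispenser (288,192) is the one that fits: it is cream with a green mark near (300,210). The pink (231,202), orange (192,237) and blue (238,326) ones don't. The ring is at (370,169), the lid at (359,226) and the cap at (418,204). The spare tier (246,142) and the teether (312,247) are bystanders.

```bash
python3 - <<'E'
from h import *
t=cv2.imread("pics/top0.png"); s=cv2.imread("pics/side0.png")
def near(mask,pt,R):
    m=np.zeros_like(mask);cv2.circle(m,pt,R,255,-1);return cv2.bitwise_and(mask,m)
def big(mask):
    cs,_=cv2.findContours(mask,cv2.RETR_EXTERNAL,cv2.CHAIN_APPROX_NONE);c=max(cs,key=cv2.contourArea);return c
for n,im,pts in(("top",t,dict(ring=(370,169),lid=(359,226),cap=(418,204),disp=(286,185))),("side",s,dict(ring=(379,250),lid=(311,257),cap=(368,291),disp=(313,195)))):
    hsv=cv2.cvtColor(im,cv2.COLOR_BGR2HSV)
    blue=cv2.inRange(hsv,(100,40,20),(130,255,180)); green=cv2.inRange(hsv,(65,60,20),(95,255,255)); cream=cv2.inRange(hsv,(0,0,110),(180,60,255))
    for k,m,R in(("ring",blue,22),("lid",cream,26),("cap",green,24),("disp",cream,32)):
        mm=near(m,pts[k],R)
        c=big(mm); e=cv2.fitEllipse(c); M=cv2.moments(c)
        print(n,k,"ell",np.round(e[0],2),np.round(e[1],1),"cent",round(M['m10']/M['m00'],2),round(M['m01']/M['m00'],2))
        if k in("ring",):
            print("  onz .007",onz(n,e[0],.007),"top .011",onz(n,e[0],.011))
        if k=="cap":
            v=hsv[...,2]; mv=near(cv2.bitwise_and(green,cv2.inRange(v,0,85)),pts[k],R)
            c2=big(mv); r=cv2.minAreaRect(c2); print("  wing",r, onz(n,r[0],.049))
            b=cv2.boxPoints(r); P=np.array([onz(n,x,.049) for x in b]); print("  box",P[:,:2].round(4).tolist())
        if k=="lid": print("  onz",onz(n,e[0],.014))
    crop(f"pics/{n}0.png",f"pics/{n}post.png",pts["disp"][0]-20,pts["disp"][1]-24,45,34,16)
    crop(f"pics/{n}0.png",f"pics/{n}cap.png",pts["cap"][0]-20,pts["cap"][1]-18,45,34,16)
E
```

```text
top ring ell [369.22 169.38] [18.5 19.3] cent 369.22 169.37
  onz .007 [ 0.61629671 -0.17638493  0.007     ] top .011 [ 0.615183   -0.17579903  0.011     ]
top lid ell [358.36 225.4 ] [31.8 32.9] cent 358.34 225.41
  onz [ 0.46058819 -0.11841559  0.014     ]
top cap ell [417.89 203.27] [16.4 18.1] cent 418.11 203.51
  wing ((416.5, 201.5), (3.0, 11.0), 90.0) [ 0.49626773 -0.28189351  0.049     ]
  box [[0.5026, -0.2678], [0.4981, -0.2976], [0.4899, -0.2959], [0.4944, -0.2663]]
top disp ell [287.88 192.77] [36.5 39.4] cent 287.87 192.77
side ring ell [378.72 249.92] [14.4 23.6] cent 378.71 249.91
  onz .007 [ 0.61763984 -0.17373873  0.007     ] top .011 [ 0.61397557 -0.17774132  0.011     ]
side lid ell [310.89 256.89] [27.3 39.7] cent 310.9 256.89
  onz [ 0.45863278 -0.12318799  0.014     ]
side cap ell [367.4  291.21] [24.1 28.3] cent 367.39 291.38
  wing ((366.9547119140625, 285.95025634765625), (18.431232452392578, 4.97777795791626), 47.72631072998047) [ 0.48200913 -0.29975131  0.049     ]
  box [[0.4774, -0.2785], [0.4904, -0.2738], [0.4865, -0.3205], [0.474, -0.3246]]
side disp ell [312.49 199.65] [38.8 42.9] cent 312.44 200.04
```

View pics/toppost.png

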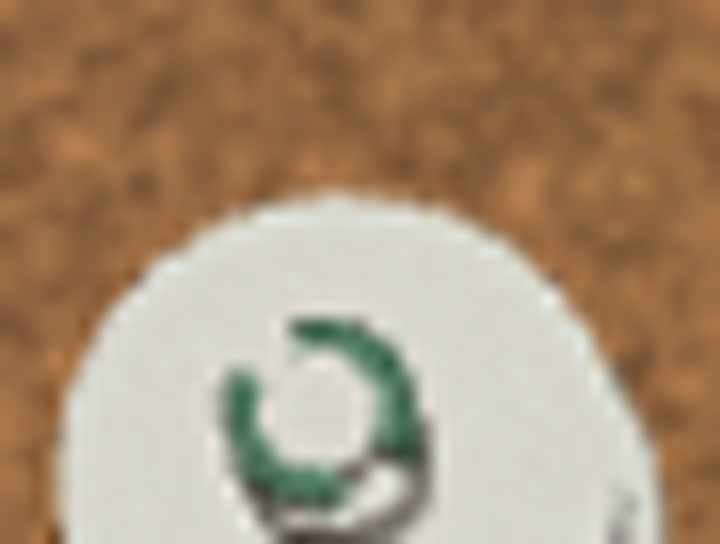

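View pics/topcap.png

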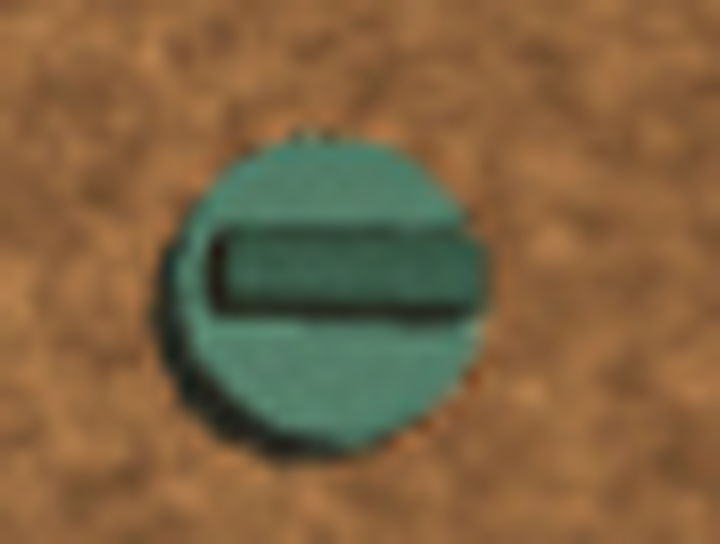

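View pics/sidepost.png

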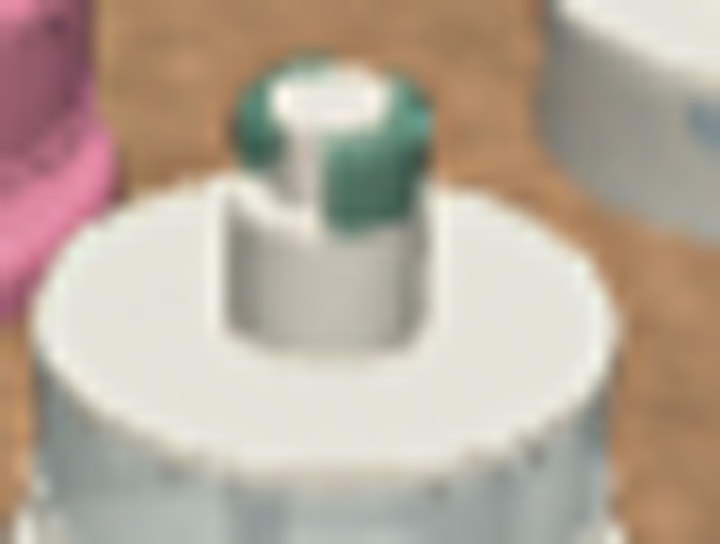

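```bash
cat >> h.py <<'E'
from scipy.optimize import least_squares
def near(mask,pt,R):
    m=np.zeros_like(mask);cv2.circle(m,tuple(int(round(x)) for x in pt),R,255,-1);return cv2.bitwise_and(mask,m)
def big(mask):
    cs,_=cv2.findContours(mask,cv2.RETR_EXTERNAL,cv2.CHAIN_APPROX_NONE);return max(cs,key=cv2.contourArea)
def masks(im):
    hsv=cv2.cvtColor(im,cv2.COLOR_BGR2HSV)
    return dict(blue=cv2.inRange(hsv,(100,40,20),(130,255,180)),green=cv2.inRange(hsv,(65,60,20),(95,255,255)),lgreen=cv2.inRange(hsv,(65,60,86),(95,255,255)),cream=cv2.inRange(hsv,(0,0,110),(180,60,255)))
def circ(n,im,mk,pt,R,z,r,free=True):
    # sub-pixel: upscale
    k=4; 
    u=cv2.resize(im,None,fx=k,fy=k,interpolation=cv2.INTER_LINEAR)
    m=near(masks(u)[mk],((pt[0]+.5)*k-.5,(pt[1]+.5)*k-.5),R*k)
    c=big(m)[:,0,:].astype(float); c=(c+.5)/k-.5
    P=np.array([onz(n,p,z)[:2] for p in c])
    cam=C[n]["world_from_camera"][:2,3]; c0=P.mean(0)
    for _ in range(4):
        a=c0-cam; a/=np.linalg.norm(a); Q=P[(P-c0)@a>0.1*r]
        f=least_squares(lambda x:np.hypot(*(Q-x[:2]).T)-(x[2] if free else r),[*c0,r],loss="soft_l1",f_scale=.0007).x; c0=f[:2]
    res=np.hypot(*(Q-c0).T)-f[2]
    return c0.round(4),round(f[2],4),round(res.std(),5),len(Q)
E
python3 - <<'E'
from h import *
ims={"top":cv2.imread("pics/top0.png"),"side":cv2.imread("pics/side0.png")}
T={"ring":("blue",.011,.030,(369,169),22,(379,250),22),
"lid":("cream",.014,.046,(358,225),24,(311,257),26),
"cap":("lgreen",.031,.027,(417,203),22,(367,292),24),
"tier":("cream",.061,.048,(287,190),30,(313,195),30)}
for k,(mk,z,r,pt,R,ps,Rs) in T.items():
    for fr in(True,False):
        print(k,fr,"top",circ("top",ims["top"],mk,pt,R,z,r,fr),"side",circ("side",ims["side"],mk,ps,Rs,z,r,fr))
# post rim
for n,pt in(("top",(286,186.6)),("side",(313.5,178))):
    u=cv2.resize(ims[n],None,fx=4,fy=4); m=near(masks(u)["green"],((pt[0]+.5)*4,(pt[1]+.5)*4),36)
    cv2.imwrite(f"pics/m_{n}.png",m)
    ys,xs=np.nonzero(m); P=np.array([onz(n,((x+.5)/4-.5,(y+.5)/4-.5),.101)[:2] for x,y in zip(xs,ys)])
    print(n,"rim",P.min(0),P.max(0))
    if n=="top":
        c0=P.mean(0)
        for c in [np.array([ (P[:,0].min()+P[:,0].max())/2,(P[:,1].min()+P[:,1].max())/2])]:
            a=np.degrees(np.arctan2(*(P-c).T[::-1])); h,_=np.histogram(a,np.arange(-180,181,10)); print(c,list(zip(range(-180,180,10),h)))
E
```

```text
ring True top (array([ 0.6153, -0.1758]), np.float64(0.0276), np.float64(0.00053), 108) side (array([ 0.6155, -0.1758]), np.float64(0.0276), np.float64(0.00039), 105)
ring False top (array([ 0.6128, -0.1741]), np.float64(0.03), np.float64(0.00109), 114) side (array([ 0.6136, -0.1779]), np.float64(0.03), np.float64(0.00087), 111)
lid True top (array([ 0.4604, -0.1185]), np.float64(0.0461), np.float64(0.00109), 180) side (array([ 0.4628, -0.1159]), np.float64(0.0457), np.float64(0.00035), 174)
lid False top (array([ 0.4605, -0.1185]), np.float64(0.046), np.float64(0.00108), 179) side (array([ 0.4626, -0.1162]), np.float64(0.046), np.float64(0.00037), 176)
cap True top (array([ 0.5012, -0.3007]), np.float64(0.0133), np.float64(0.00635), 213) side (array([ 0.512 , -0.2574]), np.float64(0.0049), np.float64(0.00028), 19)
cap False top (array([ 0.4793, -0.2818]), np.float64(0.027), np.float64(0.00872), 341) side (array([ 0.493 , -0.2913]), np.float64(0.027), np.float64(0.00892), 171)
tier True top (array([0.5784, 0.0608]), np.float64(0.0472), np.float64(0.00033), 184) side (array([0.6184, 0
[... 396 characters left out ...]
(0)), (-130, np.int64(11)), (-120, np.int64(21)), (-110, np.int64(21)), (-100, np.int64(18)), (-90, np.int64(15)), (-80, np.int64(13)), (-70, np.int64(17)), (-60, np.int64(19)), (-50, np.int64(17)), (-40, np.int64(14)), (-30, np.int64(14)), (-20, np.int64(14)), (-10, np.int64(16)), (0, np.int64(4)), (10, np.int64(0)), (20, np.int64(0)), (30, np.int64(0)), (40, np.int64(0)), (50, np.int64(0)), (60, np.int64(11)), (70, np.int64(16)), (80, np.int64(15)), (90, np.int64(11)), (100, np.int64(12)), (110, np.int64(17)), (120, np.int64(19)), (130, np.int64(19)), (140, np.int64(20)), (150, np.int64(20)), (160, np.int64(21)), (170, np.int64(15))]
side rim [0.55942962 0.02855464] [0.59102429 0.06929384]
```

```bash
cat >> h.py <<'E'
def togo(x,y,z,yawx=None):
    s=ctrl.state();R=s["eef_rot"];p=s["eef_pos"]
    d=np.array([x,y,z])-p; print("t",round(s["time_s"],2),"pos",p.round(4),"yawx",np.degrees(np.arctan2(R[1,0],R[0,0])).round(2),"tilt",R[:2,2].round(4),"F",s["ft_force"].round(2),"w",round(s["gripper_width"],4),"j6",s["joints"][5].round(1))
    print(" offset cm",(R.T@d*100).round(2))
    if yawx is not None:
        c=np.degrees(np.arctan2(R[1,0],R[0,0])); print(" wz rad",np.radians((c-yawx+180)%360-180).round(3))
E
python3 - <<'E'
from h import *
togo(.6154,-.1758,.208)
for k,uv,z in(("wing",(420.2-.5,202.6-.5),.049),("capdisc",(418.9-.5,204-.5),.031),("bottle",(177,144),.168),("mark",(300,210),.01)):
    print(k,onz("top",uv,z).round(4))
a=onz("top",(398+225/16-.5,186+270/16-.5),.049);b=onz("top",(398+488/16-.5,186+268/16-.5),.049);print(a,b,np.degrees(np.arctan2(a[1]-b[1],a[0]-b[0])),np.hypot(*(a-b)[:2]))
E
python3 -m jog '[{"claw":8.5,"offset":[-3.5,-3.1,0],"rot":[0,0,0]},{"claw":8.5,"offset":[-3.5,-3.1,0],"rot":[0,0,0]},{"claw":8.5,"offset":[-3.5,-3.1,0],"rot":[0,0,0]},{"claw":8.5,"offset":[-3.5,-3.1,0],"rot":[0,0,0]},{"claw":8.5,"offset":[-3.5,-3.1,0],"rot":[0,0,0]}]' 20
```

```text
t 0.1 pos [0.2309 0.5802 0.2085] yawx 158.3 tilt [-0.0006 -0.0013] F [ 0.38  0.85 -0.07] w 0.0858 j6 -1.1
 offset cm [-63.68 -56.03   0.13]
wing [ 0.4933 -0.2902  0.049 ]
capdisc [ 0.4933 -0.2904  0.031 ]
bottle [0.7106 0.3137 0.168 ]
mark [0.5284 0.0348 0.01  ]
[ 0.49590102 -0.26811106  0.049     ] [ 0.48951455 -0.31257137  0.049     ] 81.82569935814026 0.04491666260980223
time_s: 0.6
eef_pos: [0.3367, 0.3701, 0.209]
eef_rot: [[-0.929, 0.369, -0.0], [0.369, 0.929, -0.0], [0.0, -0.0, -1.0]]
ft_force: [1.3, 0.7, -0.1]
gripper_width: 0.085
```

View pics/sidecap.png

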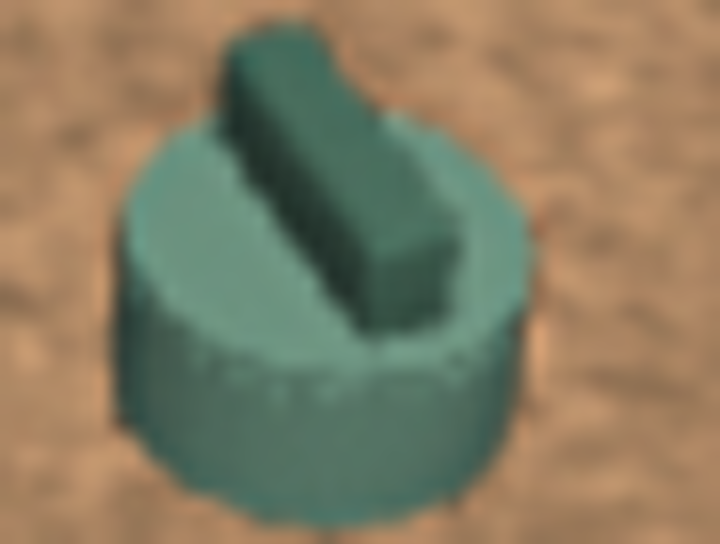

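```bash
python3 -m jog '[{"claw":8.5,"offset":[-3.5,-3.1,0],"rot":[0,0,0]},{"claw":8.5,"offset":[-3.5,-3.1,0],"rot":[0,0,0]},{"claw":8.5,"offset":[-3.5,-3.1,0],"rot":[0,0,0]},{"claw":8.5,"offset":[-3.5,-3.1,0],"rot":[0,0,0]},{"claw":8.5,"offset":[-3.5,-3.1,0],"rot":[0,0,0]}]' && python3 -m jog '[{"claw":8.5,"offset":[-3.5,-3.1,0],"rot":[0,0,0]},{"claw":8.5,"offset":[-3.5,-3.1,0],"rot":[0,0,0]},{"claw":8.5,"offset":[-3.5,-3.1,0],"rot":[0,0,0]},{"claw":8.5,"offset":[-3.5,-3.1,0],"rot":[0,0,0]},{"claw":8.5,"offset":[-3.5,-3.1,0],"rot":[0,0,0]}]' && python3 -m jog '[{"claw":7.4,"offset":[-3.5,-3.1,3],"rot":[0,0,0]},{"claw":7.4,"offset":[-3.5,-3.1,4],"rot":[0,0,0]},{"claw":7.4,"offset":[-3.5,-3.1,3],"rot":[0,0,0]}]'
python3 -c "
from h import *
togo(.6154,-.1758,.03)"
```

```text
time_s: 1.1
eef_pos: [0.442, 0.1614, 0.2092]
eef_rot: [[-0.929, 0.37, -0.0], [0.37, 0.929, 0.0], [0.0, 0.0, -1.0]]
ft_force: [0.6, 0.5, 0.1]
gripper_width: 0.0849
time_s: 1.6
eef_pos: [0.5472, -0.0474, 0.209]
eef_rot: [[-0.929, 0.37, -0.0], [0.37, 0.929, 0.0], [0.0, -0.0, -1.0]]
ft_force: [0.6, 0.6, 0.0]
gripper_width: 0.085
time_s: 1.9
eef_pos: [0.6017, -0.1559, 0.1209]
eef_rot: [[-0.929, 0.37, -0.001], [0.37, 0.929, 0.0], [0.001, -0.0, -1.0]]
ft_force: [1.2, 0.5, 0.3]
gripper_width: 0.0741
t 1.9 pos [ 0.6017 -0.1559  0.1209] yawx 158.28 tilt [-0.0012  0.0005] F [1.17 0.47 0.29] w 0.0741 j6 -83.9
 offset cm [-2.02 -1.34  9.09]
```

```bash
python3 -m jog '[{"claw":7.0,"offset":[-0.7,-0.3,3],"rot":[0,0,0]},{"claw":7.0,"offset":[-0.5,-0.2,3],"rot":[0,0,0]},{"claw":7.0,"offset":[0,0,2],"rot":[0,0,0]},{"claw":7.0,"offset":[0,0,0],"rot":[0,0,0]}]'
python3 - <<'E'
from h import *
togo(.6154,-.1758,.012)
for n in("side","top"):
    p,d=ctrl.grab_frame(n); cv2.imwrite(f"pics/{n}1.png",p)
u=proj("side",(.615,-.176,.03))[0].astype(int);crop("pics/side1.png","pics/s1c.png",u[0]-50,u[1]-50,100,75,8)
u=proj("top",(.615,-.176,.03))[0].astype(int);crop("pics/top1.png","pics/t1c.png",u[0]-50,u[1]-38,100,75,8)
E
```

```text
time_s: 2.3
eef_pos: [0.6085, -0.1631, 0.0391]
eef_rot: [[-0.929, 0.37, -0.006], [0.37, 0.929, 0.002], [0.007, -0.001, -1.0]]
ft_force: [-0.2, 0.4, -0.3]
gripper_width: 0.07
t 2.3 pos [ 0.6085 -0.1631  0.0391] yawx 158.27 tilt [-0.0065  0.0019] F [-0.16  0.44 -0.35] w 0.07 j6 -84.4
 offset cm [-1.13 -0.92  2.71]
```

View pics/s1c.png

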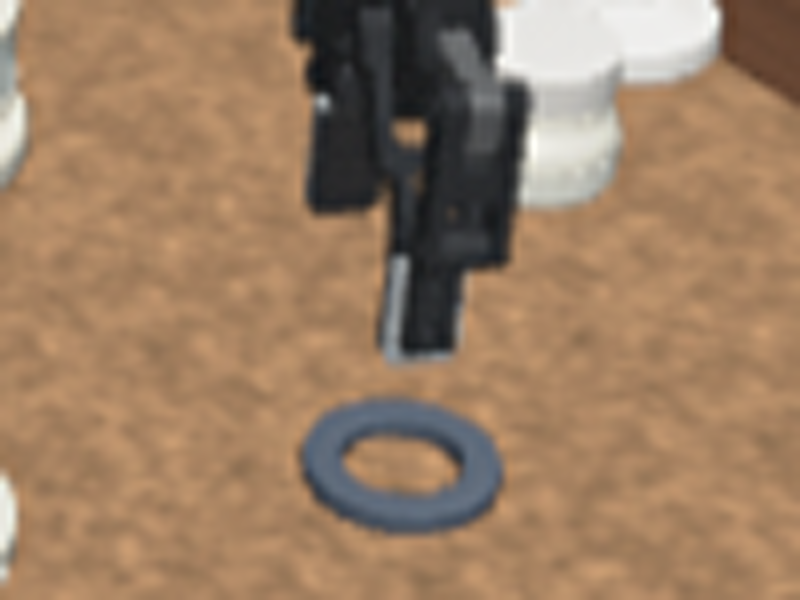

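View pics/t1c.png

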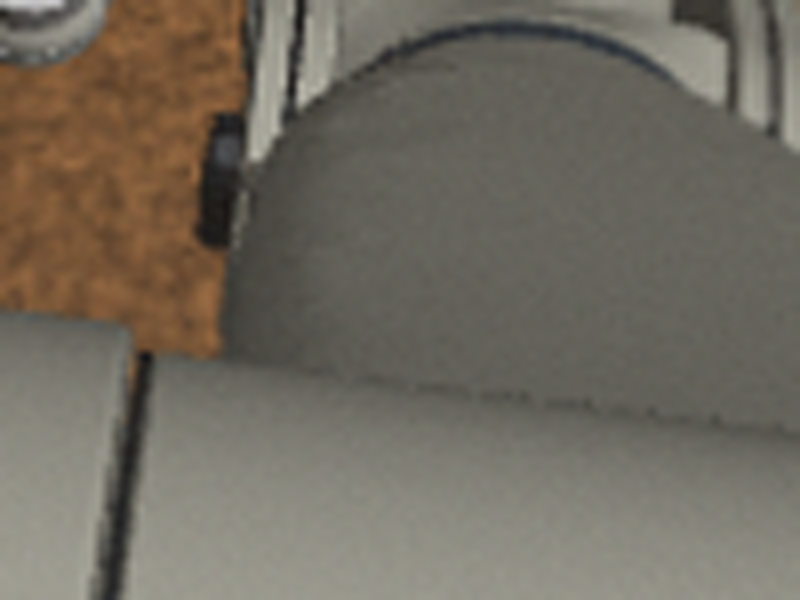

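```bash
python3 -m jog '[{"claw":7.0,"offset":[-0.6,-0.5,0],"rot":[0,0,0]},{"claw":7.0,"offset":[-0.55,-0.4,0.5],"rot":[0,0,0]},{"claw":7.0,"offset":[0,0,1.0],"rot":[0,0,0]},{"claw":7.0,"offset":[0,0,0],"rot":[0,0,0]}]'
python3 -c "
from h import *
togo(.6154,-.1758,.012)"
```

```text
time_s: 2.8
eef_pos: [0.6179, -0.1763, 0.0267]
eef_rot: [[-0.929, 0.37, -0.001], [0.37, 0.929, 0.001], [0.002, -0.0, -1.0]]
ft_force: [0.2, 0.7, -0.2]
gripper_width: 0.0698
t 2.8 pos [ 0.6179 -0.1763  0.0267] yawx 158.27 tilt [-0.0015  0.0005] F [ 0.15  0.74 -0.19] w 0.0698 j6 -85.3
 offset cm [ 0.24 -0.05  1.47]
```

```bash
python3 -m jog '[{"claw":6.6,"offset":[0.2,0,0.5],"rot":[0,0,0]},{"claw":6.6,"offset":[0,0,0.7],"rot":[0,0,0]},{"claw":6.6,"offset":[0,0,0.3],"rot":[0,0,0]},{"claw":6.6,"offset":[0,0,0],"rot":[0,0,0]}]'
python3 - <<'E'
from h import *
togo(.6154,-.1758,.005)
p,d=ctrl.grab_frame("side"); cv2.imwrite(f"pics/side2.png",p)
u=proj("side",(.615,-.176,.03))[0].astype(int);crop("pics/side2.png","pics/s2c.png",u[0]-40,u[1]-40,80,60,10)
E
```

```text
time_s: 3.2
eef_pos: [0.6162, -0.1753, 0.0119]
eef_rot: [[-0.929, 0.37, -0.001], [0.37, 0.929, 0.0], [0.001, -0.0, -1.0]]
ft_force: [-0.1, 0.2, 0.0]
gripper_width: 0.0662
t 3.2 pos [ 0.6162 -0.1753  0.0119] yawx 158.31 tilt [-0.0013  0.0004] F [-0.08  0.25  0.03] w 0.0662 j6 -85.2
 offset cm [ 0.05 -0.08  0.69]
```

View pics/s2c.png

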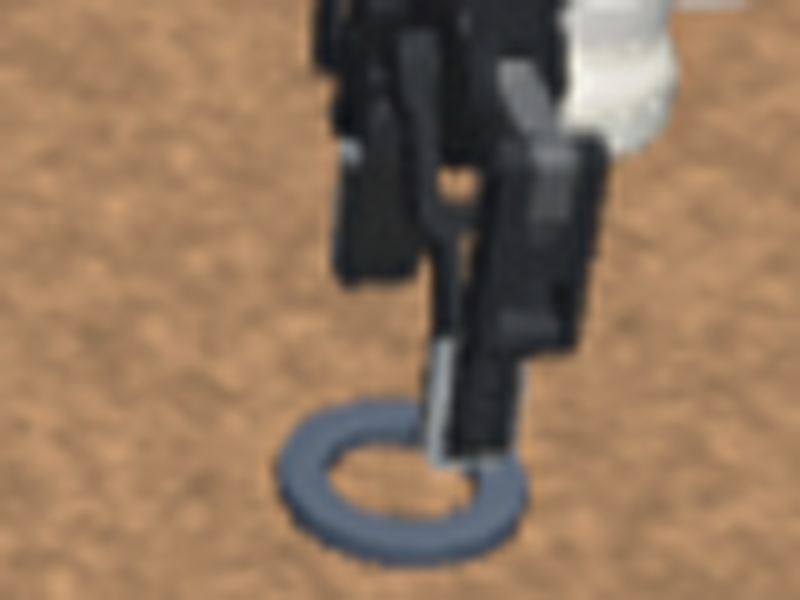

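```bash
python3 - <<'E'
from h import *
s=ctrl.state();p=s["eef_pos"];R=s["eef_rot"]
u=proj("side",(.615,-.176,.03))[0].astype(int)
for sg in(-1,1):
  for b in(0,.005,.01,.015,.02):
    print(sg,b,((proj("side",p+R@np.array([0,sg*(.033),-b]))[0]-u+40)*10).round())
E
```

```text
-1 0 [441. 551.]
-1 0.005 [443. 534.]
-1 0.01 [445. 517.]
-1 0.015 [448. 499.]
-1 0.02 [450. 482.]
1 0 [360. 385.]
1 0.005 [362. 368.]
1 0.01 [364. 351.]
1 0.015 [366. 335.]
1 0.02 [368. 318.]
```

```bash
python3 - <<'E'
from h import *
p,d=ctrl.grab_frame("side")
u=proj("side",(.615,-.176,.03))[0].astype(int)
c=C["side"];T=c["world_from_camera"]
for cx,cy in((440,440),(470,440),(500,440),(480,455),(480,400),(380,270),(360,260),(400,270)):
    x=u[0]-40+cx/10-.5;y=u[1]-40+cy/10-.5;z=d[int(round(y)),int(round(x))]
    o,r=ray("side",(x,y)); print(cx,cy,z,(o+r*z).round(4))
E
```

```text
440 440 1.160861 [ 0.5962 -0.2079  0.0499]
470 440 1.1513855 [ 0.5966 -0.2172  0.0557]
500 440 1.1535187 [ 0.6036 -0.2195  0.0546]
480 455 1.1564087 [ 0.6005 -0.2169  0.0499]
480 400 1.1427988 [ 0.596  -0.2195  0.0685]
380 270 1.2256696 [ 0.6307 -0.1429  0.0459]
360 260 1.2276795 [ 0.6283 -0.138   0.0467]
400 270 1.2234253 [ 0.6335 -0.1468  0.0473]
```

```bash
python3 - <<'E'
from h import *
p,d=ctrl.grab_frame("side")
u=proj("side",(.615,-.176,.03))[0].astype(int)
for cx,cy in((400,550),(300,480),(510,500),(360,410),(200,500),(600,300)):
    x=u[0]-40+cx/10-.5;y=u[1]-40+cy/10-.5;z=d[int(round(y)),int(round(x))]
    o,r=ray("side",(x,y)); print(cx,cy,z,(o+r*z).round(4))
p2=cv2.imread("pics/side2.png"); print(np.abs(p.astype(int)-p2).max())
E
```

```text
400 550 1.1912416 [ 0.5988 -0.1963  0.0097]
300 480 1.2040633 [ 0.59   -0.1687  0.0154]
510 500 1.2020957 [ 0.6297 -0.1981  0.0138]
360 410 1.2355382 [ 0.6234 -0.1494  0.0113]
200 500 1.2117304 [ 0.5728 -0.1537  0.0062]
600 300 1.287386 [ 0.7102 -0.1371  0.0059]
69
```

```bash
python3 -m jog '[{"claw":6.6,"offset":[0.05,-0.05,0.3],"rot":[0,0,0]},{"claw":6.6,"offset":[0,0,0.3],"rot":[0,0,0]},{"claw":6.6,"offset":[0,0,0],"rot":[0,0,0]}]'; python3 -m jog '[{"claw":6.6,"offset":[0,0,0.3],"rot":[0,0,0]},{"claw":6.6,"offset":[0,0,0],"rot":[0,0,0]}]'
python3 - <<'E'
from h import *
togo(.6154,-.1758,.005)
p,d=ctrl.grab_frame("side"); cv2.imwrite(f"pics/side3.png",p)
u=proj("side",(.615,-.176,.03))[0].astype(int);crop("pics/side3.png","pics/s3c.png",u[0]-40,u[1]-40,80,60,10)
E
```

```text
time_s: 3.65
eef_pos: [0.6158, -0.1757, 0.0063]
eef_rot: [[-0.929, 0.37, -0.001], [0.37, 0.929, 0.0], [0.001, -0.0, -1.0]]
ft_force: [1.1, 0.8, -0.5]
gripper_width: 0.0661
time_s: 3.85
eef_pos: [0.6158, -0.1757, 0.0033]
eef_rot: [[-0.929, 0.37, -0.001], [0.37, 0.929, 0.0], [0.001, -0.0, -1.0]]
ft_force: [0.1, 0.3, 0.4]
gripper_width: 0.0663
t 3.85 pos [ 0.6158 -0.1757  0.0033] yawx 158.3 tilt [-0.0005  0.0001] F [0.14 0.3  0.38] w 0.0663 j6 -85.3
 offset cm [ 0.04 -0.02 -0.17]
```

View pics/s3c.png

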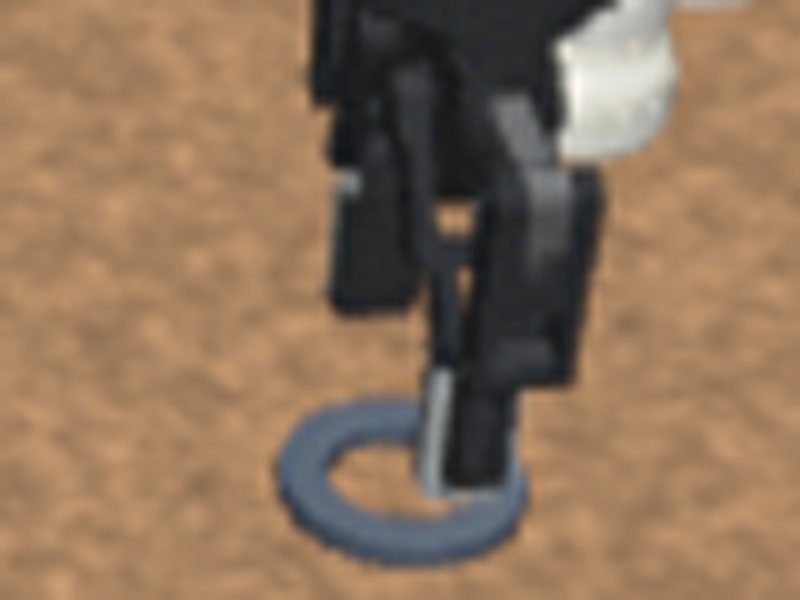

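```bash
python3 -m jog '[{"claw":6.6,"offset":[0.04,0,0.3],"rot":[0,0,0]},{"claw":6.6,"offset":[0,0,0.2],"rot":[0,0,0]},{"claw":6.6,"offset":[0,0,0],"rot":[0,0,0]}]'; python3 -m jog '[{"claw":6.6,"offset":[0,0,0.2],"rot":[0,0,0]},{"claw":6.6,"offset":[0,0,0],"rot":[0,0,0]}]'
python3 - <<'E'
from h import *
p,d=ctrl.grab_frame("side"); cv2.imwrite(f"pics/side4.png",p)
u=proj("side",(.615,-.176,.03))[0].astype(int);crop("pics/side4.png","pics/s4c.png",u[0]-40,u[1]-40,80,60,10)
E
```

```text
time_s: 4.2
eef_pos: [0.6154, -0.1756, -0.0017]
eef_rot: [[-0.929, 0.37, -0.001], [0.37, 0.929, 0.0], [0.001, -0.0, -1.0]]
ft_force: [-0.7, -0.2, 0.0]
gripper_width: 0.0657
time_s: 4.4
eef_pos: [0.6156, -0.1756, -0.0035]
eef_rot: [[-0.929, 0.37, -0.0], [0.37, 0.929, 0.0], [0.0, -0.0, -1.0]]
ft_force: [-0.8, 1.1, -0.1]
gripper_width: 0.0663
```

View pics/s4c.png

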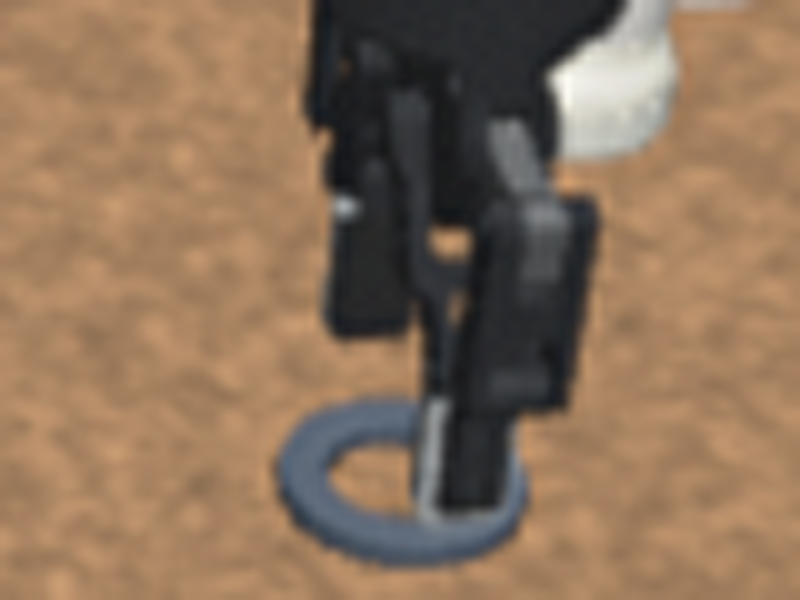

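```bash
python3 - <<'E'
from h import *
u=proj("side",(.615,-.176,.03))[0].astype(int)
for L in(.033,.039,.045):
  for z in(.003,.02,.035): print(L,z,((proj("side",(.6156-.37*L,-.1756-.929*L,z))[0]-u+40)*10).round())
for L in(.033,.045): print('far',L,[((proj("side",(.6156+.37*L,-.1756+.929*L,z))[0]-u+40)*10).round() for z in (.003,.03)])
E
```

```text
0.033 0.003 [435. 585.]
0.033 0.02 [442. 527.]
0.033 0.035 [449. 474.]
0.039 0.003 [442. 601.]
0.039 0.02 [450. 542.]
0.039 0.035 [456. 490.]
0.045 0.003 [450. 617.]
0.045 0.02 [457. 558.]
0.045 0.035 [464. 506.]
far 0.033 [array([355., 418.]), array([365., 327.])]
far 0.045 [array([341., 389.]), array([351., 299.])]
```

```bash
python3 -m jog '[{"claw":6.6,"offset":[0,0,0.3],"rot":[0,0,0]},{"claw":6.6,"offset":[0,0,0.2],"rot":[0,0,0]},{"claw":6.6,"offset":[0,0,0],"rot":[0,0,0]}]'; python3 -m jog '[{"claw":6.6,"offset":[0,0,0.2],"rot":[0,0,0]},{"claw":6.6,"offset":[0,0,0],"rot":[0,0,0]}]'
```

```text
time_s: 4.75
eef_pos: [0.6154, -0.1756, -0.0087]
eef_rot: [[-0.929, 0.37, -0.001], [0.37, 0.929, 0.0], [0.001, -0.0, -1.0]]
ft_force: [-1.1, -0.2, 0.1]
gripper_width: 0.0658
time_s: 4.95
eef_pos: [0.6155, -0.1756, -0.0105]
eef_rot: [[-0.929, 0.37, -0.0], [0.37, 0.929, 0.0], [0.0, -0.0, -1.0]]
ft_force: [-0.3, 0.2, -0.2]
gripper_width: 0.0658
```

```bash
python3 -m jog '[{"claw":6.6,"offset":[0,0,0.2],"rot":[0,0,0]},{"claw":6.6,"offset":[0,0,0.2],"rot":[0,0,0]},{"claw":6.6,"offset":[0,0,0],"rot":[0,0,0]}]'; python3 - <<'E'
from h import *
p,d=ctrl.grab_frame("side"); cv2.imwrite(f"pics/side5.png",p)
u=proj("side",(.615,-.176,.03))[0].astype(int);crop("pics/side5.png","pics/s5c.png",u[0]-40,u[1]-40,80,60,10)
E
```

```text
time_s: 5.25
eef_pos: [0.6155, -0.1756, -0.0146]
eef_rot: [[-0.929, 0.37, -0.0], [0.37, 0.929, 0.0], [0.0, -0.0, -1.0]]
ft_force: [-0.3, -0.1, -0.8]
gripper_width: 0.0658
```

View pics/s5c.png

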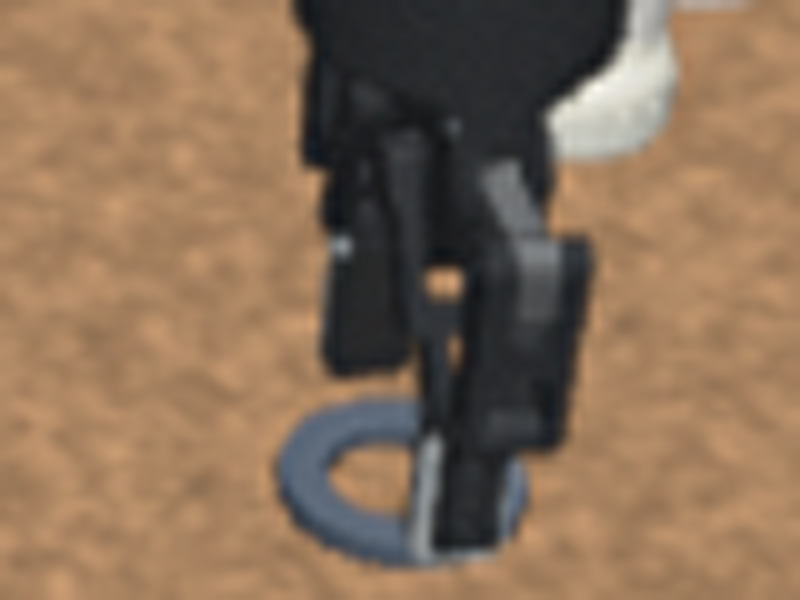

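```bash
python3 -m jog '[{"claw":6.6,"offset":[0,0,0.3],"rot":[0,0,0]},{"claw":6.6,"offset":[0,0,0.2],"rot":[0,0,0]},{"claw":6.6,"offset":[0,0,0],"rot":[0,0,0]}]';python3 -m jog '[{"claw":6.6,"offset":[0,0,0.2],"rot":[0,0,0]},{"claw":6.6,"offset":[0,0,0.1],"rot":[0,0,0]},{"claw":6.6,"offset":[0,0,0],"rot":[0,0,0]}]'; python3 - <<'E'
from h import *
p,d=ctrl.grab_frame("side"); cv2.imwrite(f"pics/side6.png",p)
u=proj("side",(.615,-.176,.03))[0].astype(int);crop("pics/side6.png","pics/s6c.png",u[0]-40,u[1]-40,80,60,10)
E
```

```text
time_s: 5.6
eef_pos: [0.6154, -0.1756, -0.0197]
eef_rot: [[-0.929, 0.37, -0.001], [0.37, 0.929, 0.0], [0.001, -0.0, -1.0]]
ft_force: [0.4, 0.5, -0.0]
gripper_width: 0.066
time_s: 5.9
eef_pos: [0.6156, -0.1756, -0.0225]
eef_rot: [[-0.929, 0.37, -0.0], [0.37, 0.929, 0.0], [0.0, -0.0, -1.0]]
ft_force: [-0.1, 0.0, -0.2]
gripper_width: 0.0659
```

View pics/s6c.png

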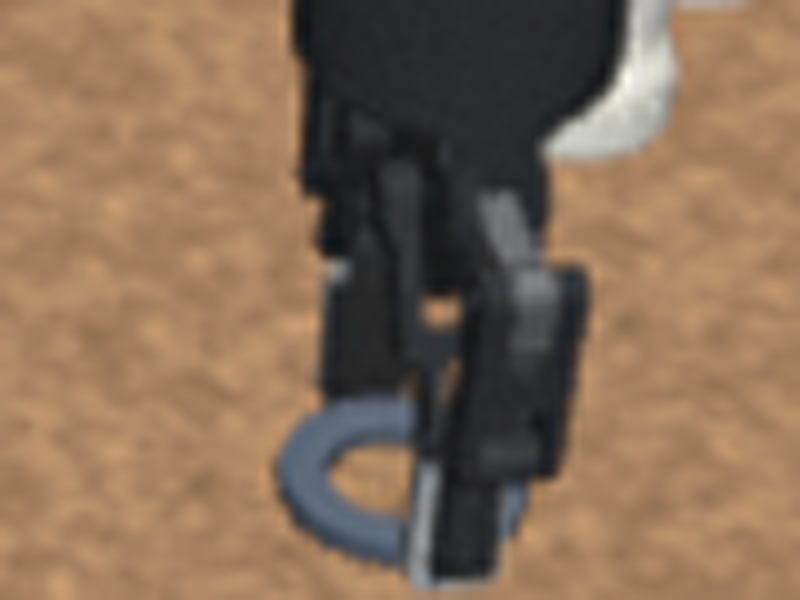

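```bash
python3 -m jog '[{"claw":6.6,"offset":[0,0,0.2],"rot":[0,0,0]},{"claw":6.6,"offset":[0,0,0],"rot":[0,0,0]}]';python3 -m jog '[{"claw":6.6,"offset":[0,0,0.1],"rot":[0,0,0]},{"claw":6.6,"offset":[0,0,0],"rot":[0,0,0]}]';python3 -m jog '[{"claw":6.6,"offset":[0,0,0.1],"rot":[0,0,0]},{"claw":6.6,"offset":[0,0,0],"rot":[0,0,0]}]'; python3 - <<'E'
from h import *
p,d=ctrl.grab_frame("side"); cv2.imwrite(f"pics/side7.png",p)
u=proj("side",(.615,-.176,.03))[0].astype(int);crop("pics/side7.png","pics/s7c.png",u[0]-40,u[1]-30,80,60,10)
E
```

```text
time_s: 6.15
eef_pos: [0.6156, -0.1756, -0.0245]
eef_rot: [[-0.929, 0.37, -0.0], [0.37, 0.929, 0.0], [0.0, -0.0, -1.0]]
ft_force: [-0.9, -0.1, -0.4]
gripper_width: 0.0661
time_s: 6.35
eef_pos: [0.6156, -0.1756, -0.0254]
eef_rot: [[-0.929, 0.37, -0.0], [0.37, 0.929, 0.0], [0.0, -0.0, -1.0]]
ft_force: [0.3, 0.3, 0.8]
gripper_width: 0.0655
time_s: 6.55
eef_pos: [0.6158, -0.1757, -0.0256]
eef_rot: [[-0.929, 0.37, -0.0], [0.37, 0.929, -0.0], [0.0, -0.0, -1.0]]
ft_force: [-2.6, 1.1, 6.1]
gripper_width: 0.0661
```

View pics/s7c.png

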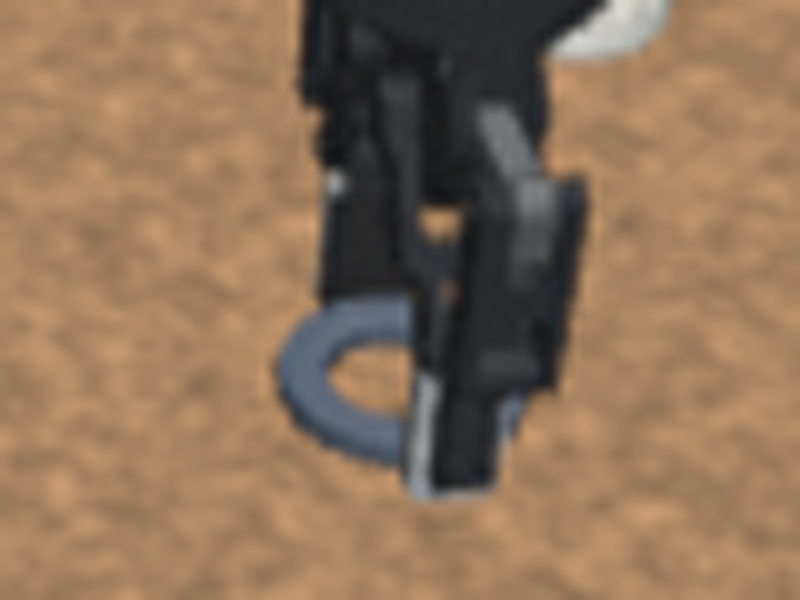

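```bash
python3 -m jog '[{"claw":6.6,"offset":[0.05,0,-0.4],"rot":[0,0,0]},{"claw":6.6,"offset":[0,0,0],"rot":[0,0,0]},{"claw":5.8,"offset":[0,0,0],"rot":[0,0,0]},{"claw":5.8,"offset":[0,0,0],"rot":[0,0,0]},{"claw":5.8,"offset":[0,0,0],"rot":[0,0,0]}]' 25; python3 - <<'E'
from h import *
togo(.6154,-.1758,-.02)
p,d=ctrl.grab_frame("side"); cv2.imwrite(f"pics/side8.png",p)
u=proj("side",(.615,-.176,.03))[0].astype(int);crop("pics/side8.png","pics/s8c.png",u[0]-40,u[1]-30,80,60,10)
E
```

```text
time_s: 7.1
eef_pos: [0.6155, -0.1756, -0.0214]
eef_rot: [[-0.929, 0.37, 0.0], [0.37, 0.929, -0.0], [-0.0, -0.0, -1.0]]
ft_force: [-2.7, 0.1, 7.9]
gripper_width: 0.0591
t 7.1 pos [ 0.6155 -0.1756 -0.0214] yawx 158.31 tilt [ 0.0004 -0.0002] F [-2.72  0.13  7.87] w 0.0591 j6 -85.3
 offset cm [ 0.   -0.02 -0.14]
```

View pics/s8c.png

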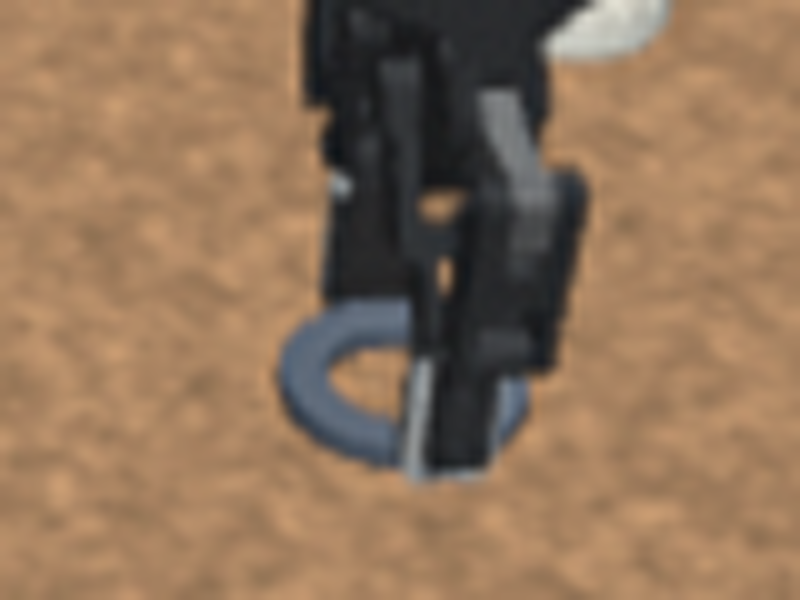

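```bash
python3 -m jog '[{"claw":5.7,"offset":[0,0,-0.3],"rot":[0,0,0]},{"claw":5.7,"offset":[0,0,-3],"rot":[0,0,0]},{"claw":5.7,"offset":[0,0,-5],"rot":[0,0,0]},{"claw":5.7,"offset":[0,0,-5],"rot":[0,0,0]},{"claw":5.7,"offset":[0,0,-2],"rot":[0,0,0]}]' 25; python3 - <<'E'
from h import *
togo(.578,.0603,.13)
p,d=ctrl.grab_frame("side"); cv2.imwrite(f"pics/side9.png",p)
s=ctrl.state()
u=proj("side",s["eef_pos"])[0].astype(int);crop("pics/side9.png","pics/s9c.png",u[0]-40,u[1]-30,80,60,10)
E
```

```text
time_s: 7.65
eef_pos: [0.6177, -0.1762, 0.1357]
eef_rot: [[-0.929, 0.37, 0.006], [0.37, 0.929, -0.002], [-0.007, 0.001, -1.0]]
ft_force: [0.5, 0.7, -0.1]
gripper_width: 0.0586
t 7.65 pos [ 0.6177 -0.1762  0.1357] yawx 158.3 tilt [ 0.0064 -0.002 ] F [ 0.54  0.74 -0.09] w 0.0586 j6 -85.3
 offset cm [12.44 20.51  0.5 ]
```

View pics/s9c.png

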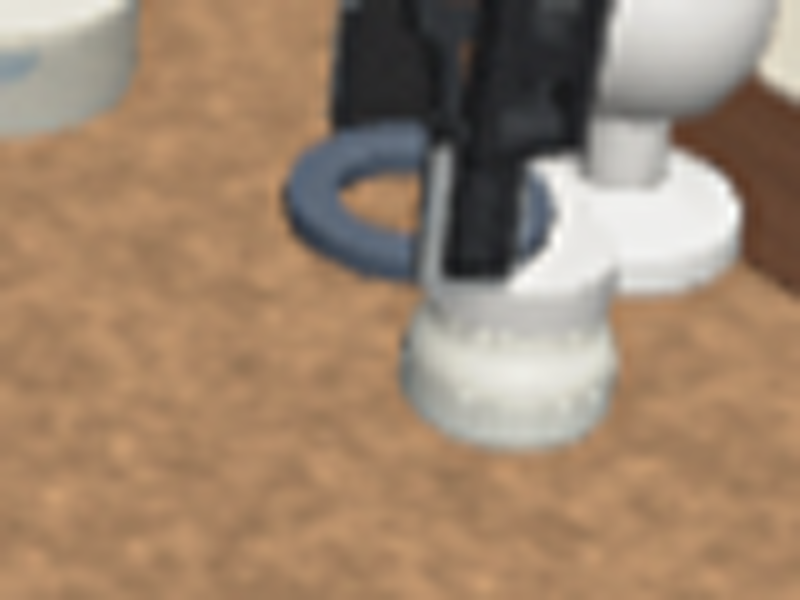

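```bash
python3 -m jog '[{"claw":5.7,"offset":[2.5,4.1,0],"rot":[0,0,0]},{"claw":5.7,"offset":[2.5,4.1,0],"rot":[0,0,0]},{"claw":5.7,"offset":[2.5,4.1,0],"rot":[0,0,0]},{"claw":5.7,"offset":[2.5,4.1,0.5],"rot":[0,0,0]},{"claw":5.7,"offset":[2.2,4.1,1.0],"rot":[0,0,0]}]' 25;python3 -m jog '[{"claw":5.7,"offset":[0,0,0.5],"rot":[0,0,0]},{"claw":5.7,"offset":[0,0,0],"rot":[0,0,0]}]'; python3 - <<'E'
from h import *
togo(.578,.0603,.1)
for n in("side","top"):
    p,d=ctrl.grab_frame(n); cv2.imwrite(f"pics/{n}10.png",p)
    s=ctrl.state()
    u=proj(n,(.578,.06,.1))[0].astype(int);crop(f"pics/{n}10.png",f"pics/{n}10c.png",u[0]-40,u[1]-30,80,60,10)
E
```

```text
time_s: 8.2
eef_pos: [0.5771, 0.0618, 0.1157]
eef_rot: [[-0.929, 0.37, 0.001], [0.37, 0.929, 0.0], [-0.001, 0.0, -1.0]]
ft_force: [0.3, 0.4, -0.9]
gripper_width: 0.0584
time_s: 8.4
eef_pos: [0.5766, 0.0611, 0.1095]
eef_rot: [[-0.93, 0.367, -0.002], [0.367, 0.93, -0.0], [0.002, -0.001, -1.0]]
ft_force: [-0.7, -0.1, -1.0]
gripper_width: 0.0585
t 8.4 pos [0.5766 0.0611 0.1095] yawx 158.45 tilt [-0.0023 -0.0004] F [-0.68 -0.14 -0.99] w 0.0585 j6 -63.6
 offset cm [-0.16 -0.03  0.95]
```

View pics/side10c.png

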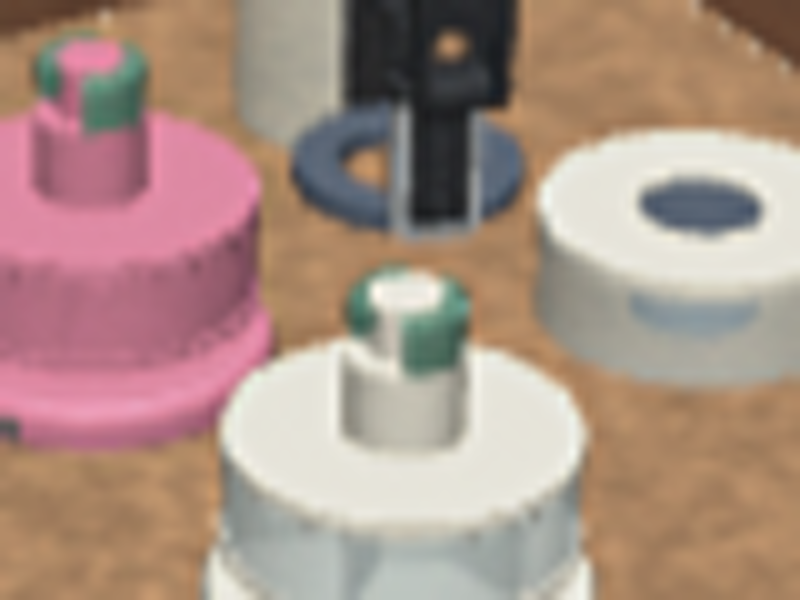

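View pics/top10c.png

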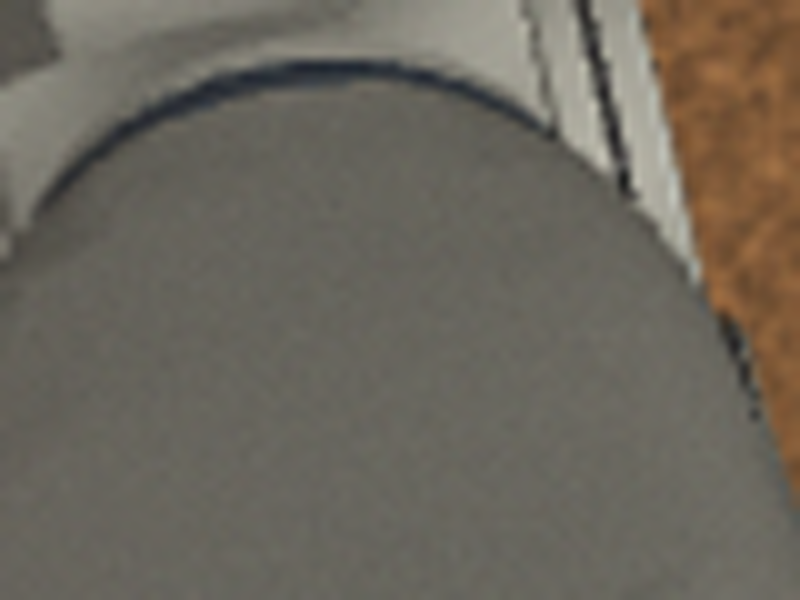

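```bash
python3 - <<'E'
from h import *
u=proj("side",(.578,.06,.1))[0].astype(int)
g=lambda x,y:(u[0]-40+x/10-.5,u[1]-30+y/10-.5)
print(onz("side",g(408,151),.142),onz("side",g(407,291),.101),onz("side",g(403.5,431),.061))
im=cv2.imread("pics/side10.png")
print(circ("side",im,"blue",g(408,160),14,.142,.03,False),circ("side",im,"cream",g(403,431),19,.061,.048,False),circ("side",im,"cream",g(403,431),22,.061,.048,True))
E
```

```text
[0.57951222 0.06512626 0.142     ] [0.58068797 0.06525908 0.101     ] [0.57909964 0.06230182 0.061     ]
(array([0.5875, 0.0611]), np.float64(0.03), np.float64(0.00368), 31) (array([0.5831, 0.0736]), np.float64(0.048), np.float64(0.01461), 273) (array([0.6185, 0.1242]), np.float64(0.0153), np.float64(0.00134), 45)
```

```bash
python3 -m jog '[{"claw":5.7,"offset":[-0.12,0,1],"rot":[0,0,0]},{"claw":5.7,"offset":[0,0,1],"rot":[0,0,0]},{"claw":5.7,"offset":[0,0,0.6],"rot":[0,0,0]},{"claw":5.7,"offset":[0,0,0],"rot":[0,0,0]}]' 25;python3 -c "
from h import *
togo(.578,.061,.0766)"
```

```text
time_s: 8.9
eef_pos: [0.5779, 0.059, 0.0833]
eef_rot: [[-0.929, 0.371, -0.002], [0.371, 0.929, -0.0], [0.002, -0.001, -1.0]]
ft_force: [0.2, -0.4, -0.1]
gripper_width: 0.0586
t 8.9 pos [0.5779 0.059  0.0833] yawx 158.24 tilt [-0.0024 -0.0002] F [ 0.2  -0.36 -0.08] w 0.0586 j6 -63.6
 offset cm [0.07 0.19 0.67]
```

```bash
python3 -m jog '[{"claw":5.7,"offset":[0,0,0.3],"rot":[0,0,0]},{"claw":5.7,"offset":[0,0,0],"rot":[0,0,0]}]' 25;python3 -c "
from h import *
togo(.578,.061,.0766)"
```

```text
time_s: 9.1
eef_pos: [0.5788, 0.0596, 0.0815]
eef_rot: [[-0.929, 0.37, -0.0], [0.37, 0.929, -0.0], [0.0, -0.0, -1.0]]
ft_force: [0.5, 0.1, -0.9]
gripper_width: 0.0585
t 9.1 pos [0.5788 0.0596 0.0815] yawx 158.29 tilt [-0.0002 -0.    ] F [ 0.45  0.08 -0.94] w 0.0585 j6 -63.6
 offset cm [0.12 0.11 0.49]
```

```bash
python3 -m jog '[{"claw":5.7,"offset":[0.1,0.1,0.3],"rot":[0,0,0]},{"claw":5.7,"offset":[0,0,0.2],"rot":[0,0,0]},{"claw":5.7,"offset":[0,0,0.2],"rot":[0,0,0]},{"claw":5.7,"offset":[0,0,0],"rot":[0,0,0]}]' 25;python3 -c "
from h import *
togo(.578,.061,.0366)"
```

```text
time_s: 9.5
eef_pos: [0.5781, 0.061, 0.0745]
eef_rot: [[-0.929, 0.37, -0.0], [0.37, 0.929, -0.0], [0.0, -0.0, -1.0]]
ft_force: [-0.4, -0.6, 0.5]
gripper_width: 0.0585
t 9.5 pos [0.5781 0.061  0.0745] yawx 158.3 tilt [-0.0004 -0.    ] F [-0.38 -0.59  0.51] w 0.0585 j6 -63.4
 offset cm [ 0.   -0.    3.79]
```

```bash
python3 -m jog '[{"claw":5.7,"offset":[0,0,0.3],"rot":[0,0,0]},{"claw":5.7,"offset":[0,0,0.3],"rot":[0,0,0]},{"claw":5.7,"offset":[0,0,0],"rot":[0,0,0]}]' 25;python3 -m jog '[{"claw":5.7,"offset":[0,0,0.5],"rot":[0,0,0]},{"claw":5.7,"offset":[0,0,0.5],"rot":[0,0,0]},{"claw":5.7,"offset":[0,0,0],"rot":[0,0,0]}]' 25
```

```text
time_s: 9.8
eef_pos: [0.5779, 0.0609, 0.0682]
eef_rot: [[-0.929, 0.37, -0.001], [0.37, 0.929, -0.0], [0.001, -0.0, -1.0]]
ft_force: [0.2, -1.0, -0.3]
gripper_width: 0.0584
time_s: 10.1
eef_pos: [0.5776, 0.0609, 0.0578]
eef_rot: [[-0.929, 0.37, -0.001], [0.37, 0.929, -0.0], [0.001, -0.001, -1.0]]
ft_force: [0.4, 0.6, 0.1]
gripper_width: 0.0584
```

No contact forces, so the ring is around the post. Next I bring it down to the tier.

```bash
python3 -m jog '[{"claw":5.7,"offset":[0,0,0.6],"rot":[0,0,0]},{"claw":5.7,"offset":[0,0,0.6],"rot":[0,0,0]},{"claw":5.7,"offset":[0,0,0.3],"rot":[0,0,0]},{"claw":5.7,"offset":[0,0,0],"rot":[0,0,0]}]' 25;python3 -m jog '[{"claw":5.7,"offset":[0,0,0.2],"rot":[0,0,0]},{"claw":5.7,"offset":[0,0,0.1],"rot":[0,0,0]},{"claw":5.7,"offset":[0,0,0],"rot":[0,0,0]}]' 25;  python3 - <<'E'
from h import *
for n in("side",):
    p,d=ctrl.grab_frame(n); cv2.imwrite(f"pics/{n}11.png",p)
    u=proj(n,(.578,.06,.08))[0].astype(int);crop(f"pics/{n}11.png",f"pics/{n}11c.png",u[0]-40,u[1]-30,80,60,10)
E
```

```text
time_s: 10.5
eef_pos: [0.5778, 0.0609, 0.043]
eef_rot: [[-0.929, 0.37, -0.001], [0.37, 0.929, -0.0], [0.001, -0.001, -1.0]]
ft_force: [0.3, -0.3, -0.5]
gripper_width: 0.0583
time_s: 10.8
eef_pos: [0.5783, 0.061, 0.0407]
eef_rot: [[-0.929, 0.37, 0.0], [0.37, 0.929, 0.0], [-0.0, 0.0, -1.0]]
ft_force: [-0.2, 0.6, 0.3]
gripper_width: 0.0586
```

View pics/side11c.png

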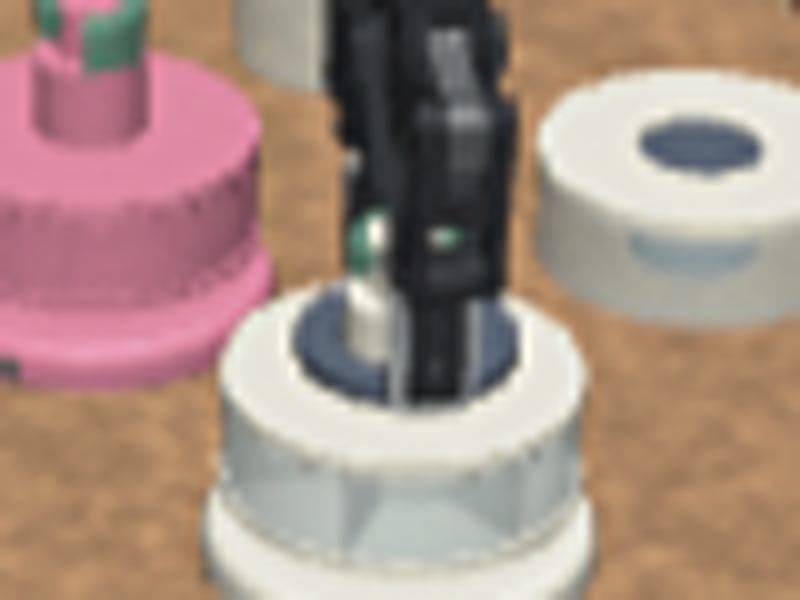

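```bash
python3 -m jog '[{"claw":5.7,"offset":[0,0,0.2],"rot":[0,0,0]},{"claw":5.7,"offset":[0,0,0],"rot":[0,0,0]}]' 25;python3 -m jog '[{"claw":5.7,"offset":[0,0,0.1],"rot":[0,0,0]},{"claw":5.7,"offset":[0,0,0],"rot":[0,0,0]}]'
```

```text
time_s: 11.05
eef_pos: [0.5782, 0.061, 0.0386]
eef_rot: [[-0.929, 0.37, -0.0], [0.37, 0.929, -0.0], [0.0, -0.0, -1.0]]
ft_force: [0.1, 0.3, -0.6]
gripper_width: 0.0586
time_s: 11.25
eef_pos: [0.5782, 0.061, 0.0376]
eef_rot: [[-0.929, 0.37, -0.0], [0.37, 0.929, -0.0], [0.0, -0.0, -1.0]]
ft_force: [-0.2, -0.4, -1.1]
gripper_width: 0.0584
```

```bash
python3 -m jog '[{"claw":5.7,"offset":[0,0,0.1],"rot":[0,0,0]},{"claw":5.7,"offset":[0,0,0],"rot":[0,0,0]}]'
```

```text
time_s: 11.45
eef_pos: [0.5783, 0.061, 0.0368]
eef_rot: [[-0.929, 0.37, 0.0], [0.37, 0.929, 0.0], [-0.0, 0.0, -1.0]]
ft_force: [0.3, -0.9, -0.1]
gripper_width: 0.0587
```

```bash
python3 -m jog '[{"claw":6.6,"offset":[0,0,0],"rot":[0,0,0]},{"claw":7.0,"offset":[0,0,0],"rot":[0,0,0]},{"claw":7.0,"offset":[0,0,0],"rot":[0,0,0]},{"claw":7.0,"offset":[0,0,-3],"rot":[0,0,0]},{"claw":7.0,"offset":[0,0,-5],"rot":[0,0,0]}]' 25;python3 -m jog '[{"claw":8.5,"offset":[1.5,-3.5,-3],"rot":[0,0,0]},{"claw":8.5,"offset":[2,-4,0],"rot":[0,0,0]},{"claw":8.5,"offset":[2,-4,0],"rot":[0,0,0]}]';  python3 - <<'E'
from h import *
togo(.461,-.1178,.06)
for n in("side","top"):
    p,d=ctrl.grab_frame(n); cv2.imwrite(f"pics/{n}12.png",p)
    u=proj(n,(.578,.06,.08))[0].astype(int);crop(f"pics/{n}12.png",f"pics/{n}12c.png",u[0]-40,u[1]-30,80,60,10)
E
```

```text
time_s: 11.95
eef_pos: [0.5755, 0.0607, 0.1145]
eef_rot: [[-0.929, 0.37, -0.007], [0.37, 0.929, -0.001], [0.007, -0.003, -1.0]]
ft_force: [1.0, 0.0, -0.3]
gripper_width: 0.0701
time_s: 12.25
eef_pos: [0.4844, -0.0262, 0.148]
eef_rot: [[-0.93, 0.369, 0.003], [0.369, 0.93, -0.0], [-0.003, 0.001, -1.0]]
ft_force: [0.1, -1.2, 0.3]
gripper_width: 0.085
t 12.25 pos [ 0.4844 -0.0262  0.148 ] yawx 158.36 tilt [ 0.003  -0.0004] F [ 0.08 -1.21  0.3 ] w 0.085 j6 -72.9
 offset cm [-1.17 -9.39  8.79]
```

View pics/side12c.png

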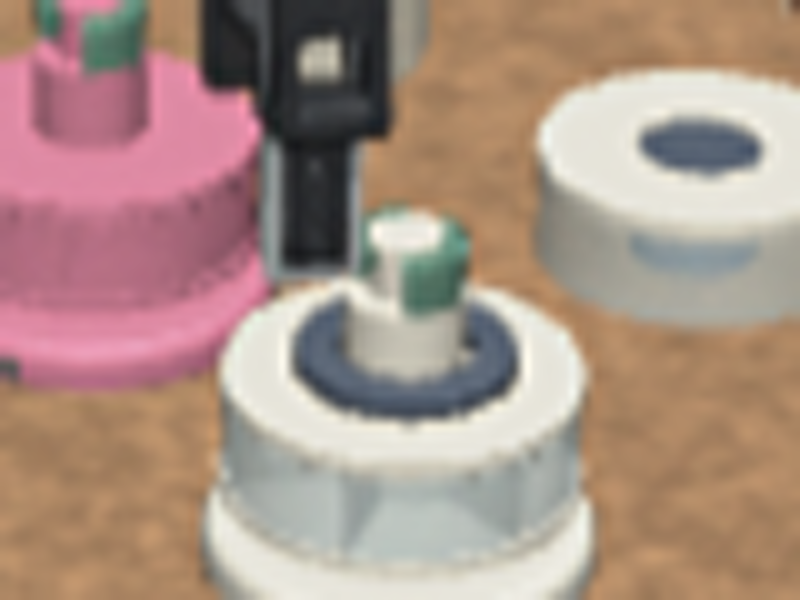

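View pics/top12.png

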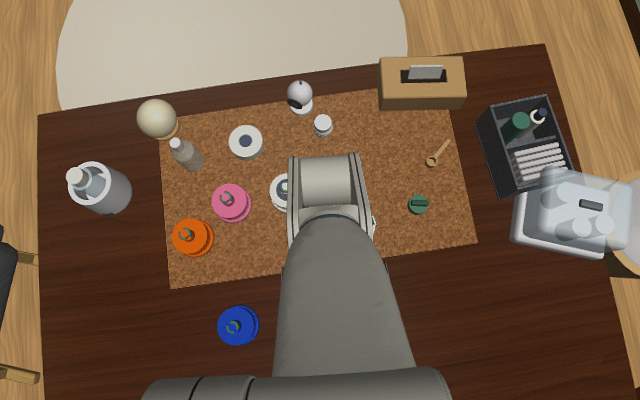

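```bash
python3 - <<'E'
from h import *
print(onz("top",(358.25,224.5),.027))
im=cv2.imread("pics/top0.png")
# hole: non-cream blob inside collar (top edge z .027, r .018)
k=8;x0,y0=350,216
u=cv2.resize(im[y0:y0+18,x0:x0+18],None,fx=k,fy=k,interpolation=cv2.INTER_LINEAR)
m=cv2.bitwise_not(masks(u)["cream"]);c=big(near(m,(67,70),48));e=cv2.fitEllipse(c)
uv=((e[0][0]+.5)/k-.5+x0,(e[0][1]+.5)/k-.5+y0);print(uv,e[1],onz("top",uv,.027),onz("top",uv,.02))
togo(.4605,-.1185,.06)
E
python3 -m jog '[{"claw":8.5,"offset":[-0.5,-4.5,0.5],"rot":[0,0,0]},{"claw":7.5,"offset":[-0.4,-3.9,3],"rot":[0,0,0]},{"claw":7.0,"offset":[0,-0.5,3],"rot":[0,0,0]},{"claw":7.0,"offset":[0,0,2],"rot":[0,0,0]},{"claw":7.0,"offset":[0,0,0],"rot":[0,0,0]}]'
python3 -c "
from h import *
togo(.4605,-.1185,-.004)"
```

```text
[ 0.46116721 -0.11723807  0.027     ]
(358.0061922073364, 224.42563152313232) (92.31585693359375, 95.1349105834961) [ 0.46147005 -0.116614    0.027     ] [ 0.46252416 -0.11729853  0.02      ]
t 12.35 pos [ 0.4799 -0.0276  0.1465] yawx 158.16 tilt [-0.0037 -0.0003] F [ 0.05 -0.15  0.19] w 0.085 j6 -72.8
 offset cm [-1.61 -9.15  8.66]
time_s: 12.85
eef_pos: [0.4585, -0.1114, 0.0596]
eef_rot: [[-0.929, 0.371, -0.004], [0.371, 0.929, 0.001], [0.004, -0.0, -1.0]]
ft_force: [0.5, -0.5, 0.1]
gripper_width: 0.0699
t 12.85 pos [ 0.4585 -0.1114  0.0596] yawx 158.24 tilt [-0.0043  0.0012] F [ 0.52 -0.48  0.06] w 0.0699 j6 -83.3
 offset cm [-0.47 -0.58  6.36]
```

```bash
python3 -m jog '[{"claw":7.0,"offset":[-0.5,-0.5,1],"rot":[0,0,0]},{"claw":7.0,"offset":[0,0,1],"rot":[0,0,0]},{"claw":7.0,"offset":[0,0,0.5],"rot":[0,0,0]},{"claw":7.0,"offset":[0,0,0],"rot":[0,0,0]}]'
python3 - <<'E'
from h import *
togo(.461,-.1178,-.004)
for n in("side",):
    p,d=ctrl.grab_frame(n); cv2.imwrite(f"pics/{n}13.png",p)
    u=proj(n,(.461,-.118,.03))[0].astype(int);crop(f"pics/{n}13.png",f"pics/{n}13c.png",u[0]-40,u[1]-30,80,60,10)
E
```

```text
time_s: 13.25
eef_pos: [0.4627, -0.1178, 0.0363]
eef_rot: [[-0.929, 0.37, -0.001], [0.37, 0.929, 0.0], [0.001, -0.0, -1.0]]
ft_force: [-0.2, -0.4, -0.5]
gripper_width: 0.07
t 13.25 pos [ 0.4627 -0.1178  0.0363] yawx 158.31 tilt [-0.0007  0.0002] F [-0.24 -0.41 -0.47] w 0.07 j6 -84.0
 offset cm [ 0.15 -0.06  4.03]
```

View pics/side13c.png

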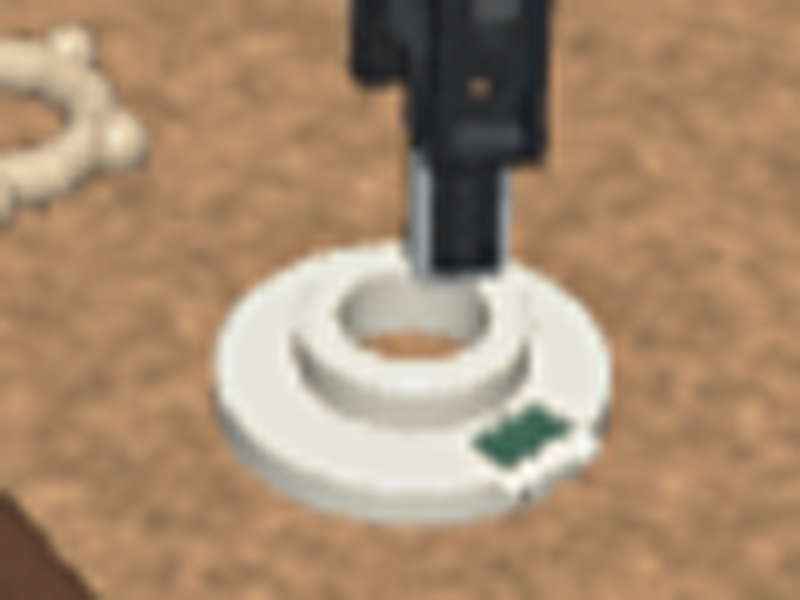

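```bash
python3 -m jog '[{"claw":7.0,"offset":[0.15,-0.05,1],"rot":[0,0,0]},{"claw":7.0,"offset":[0,0,1.5],"rot":[0,0,0]},{"claw":7.0,"offset":[0,0,0.7],"rot":[0,0,0]},{"claw":7.0,"offset":[0,0,0],"rot":[0,0,0]}]'
python3 - <<'E'
from h import *
togo(.461,-.1178,-.004)
for n in("side",):
    p,d=ctrl.grab_frame(n); cv2.imwrite(f"pics/{n}14.png",p)
    u=proj(n,(.461,-.118,.03))[0].astype(int);crop(f"pics/{n}14.png",f"pics/{n}14c.png",u[0]-40,u[1]-30,80,60,10)
E
```

```text
time_s: 13.7
eef_pos: [0.4605, -0.1177, 0.0038]
eef_rot: [[-0.929, 0.37, -0.002], [0.37, 0.929, 0.001], [0.002, -0.0, -1.0]]
ft_force: [0.5, -0.7, -0.1]
gripper_width: 0.0702
t 13.7 pos [ 0.4605 -0.1177  0.0038] yawx 158.3 tilt [-0.0018  0.0005] F [ 0.48 -0.65 -0.1 ] w 0.0702 j6 -84.1
 offset cm [-0.05  0.01  0.78]
```

View pics/side14c.png

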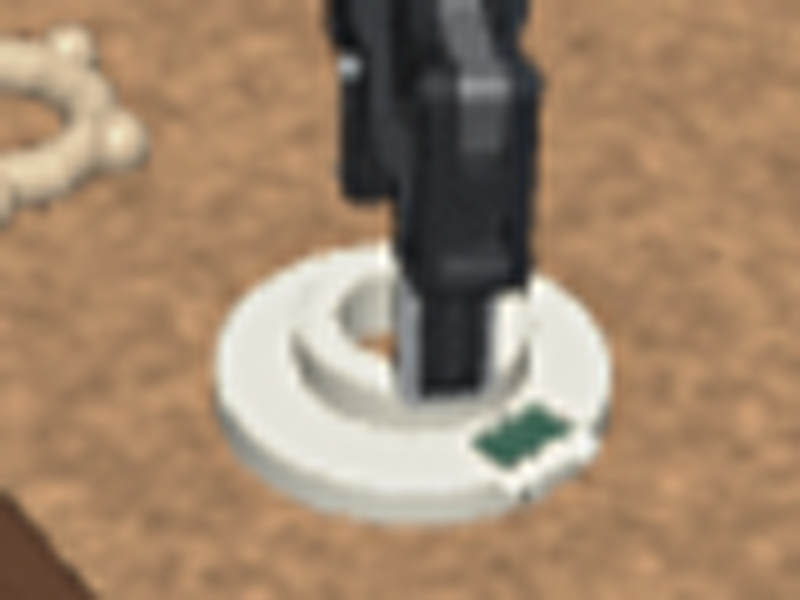

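```bash
python3 -m jog '[{"claw":7.0,"offset":[0,0,0.4],"rot":[0,0,0]},{"claw":7.0,"offset":[0,0,0.4],"rot":[0,0,0]},{"claw":7.0,"offset":[0,0,0],"rot":[0,0,0]}]' 20; python3 -m jog '[{"claw":5.8,"offset":[0,0,0],"rot":[0,0,0]},{"claw":5.8,"offset":[0,0,0],"rot":[0,0,0]}]'
python3 - <<'E'
from h import *
togo(.461,-.1178,-.004)
for n in("side",):
    p,d=ctrl.grab_frame(n); cv2.imwrite(f"pics/{n}15.png",p)
    u=proj(n,(.461,-.118,.03))[0].astype(int);crop(f"pics/{n}15.png",f"pics/{n}15c.png",u[0]-40,u[1]-30,80,60,10)
E
```

```text
time_s: 14.05
eef_pos: [0.4612, -0.1179, -0.0035]
eef_rot: [[-0.929, 0.37, -0.0], [0.37, 0.929, 0.0], [0.0, -0.0, -1.0]]
ft_force: [-0.3, 0.9, 0.2]
gripper_width: 0.07
time_s: 14.25
eef_pos: [0.4614, -0.118, -0.0032]
eef_rot: [[-0.929, 0.37, 0.0], [0.37, 0.929, -0.0], [-0.0, 0.0, -1.0]]
ft_force: [0.6, -0.1, -0.2]
gripper_width: 0.058
t 14.25 pos [ 0.4614 -0.118  -0.0032] yawx 158.3 tilt [ 0.0002 -0.0001] F [ 0.55 -0.15 -0.21] w 0.058 j6 -84.1
 offset cm [0.04 0.   0.08]
```

View pics/side15c.png

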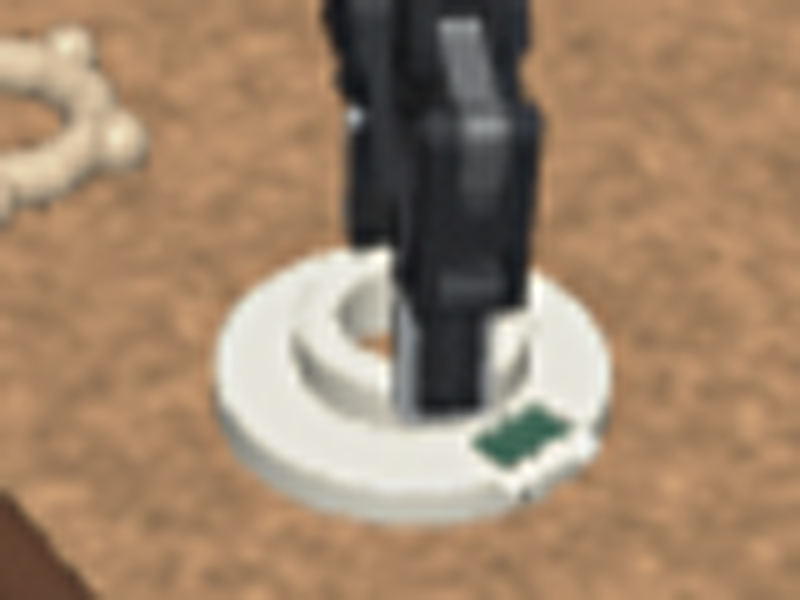

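```bash
python3 -m jog '[{"claw":5.8,"offset":[0.04,0,0.3],"rot":[0,0,0]},{"claw":5.8,"offset":[0,0,0],"rot":[0,0,0]},{"claw":5.2,"offset":[0,0,0],"rot":[0,0,0]},{"claw":5.2,"offset":[0,0,0],"rot":[0,0,0]},{"claw":5.2,"offset":[0,0,0],"rot":[0,0,0]}]' 35; python3 -m jog '[{"claw":5.2,"offset":[0,0,-0.3],"rot":[0,0,0]},{"claw":5.2,"offset":[0,0,-2],"rot":[0,0,0]},{"claw":5.2,"offset":[0,0,-4],"rot":[0,0,0]},{"claw":5.2,"offset":[0,0,-4],"rot":[0,0,0]},{"claw":5.2,"offset":[0,0,-2],"rot":[0,0,0]}]'
python3 - <<'E'
from h import *
togo(.578,.061,.11)
for n in("side",):
    p,d=ctrl.grab_frame(n); cv2.imwrite(f"pics/{n}16.png",p)
    u=proj(n,(.461,-.118,.14))[0].astype(int);crop(f"pics/{n}16.png",f"pics/{n}16c.png",u[0]-40,u[1]-30,80,60,10)
E
```

```text
time_s: 14.8
eef_pos: [0.4608, -0.1178, -0.0062]
eef_rot: [[-0.929, 0.37, -0.0], [0.37, 0.929, 0.0], [0.0, -0.0, -1.0]]
ft_force: [-1.6, -0.0, 2.9]
gripper_width: 0.0524
time_s: 15.3
eef_pos: [0.4622, -0.1182, 0.1196]
eef_rot: [[-0.929, 0.37, 0.004], [0.37, 0.929, -0.001], [-0.004, 0.0, -1.0]]
ft_force: [-0.2, 0.1, -0.5]
gripper_width: 0.0519
t 15.3 pos [ 0.4622 -0.1182  0.1196] yawx 158.3 tilt [ 0.0037 -0.001 ] F [-0.18  0.11 -0.47] w 0.0519 j6 -84.1
 offset cm [-4.13 20.93  0.98]
```

View pics/side16c.png

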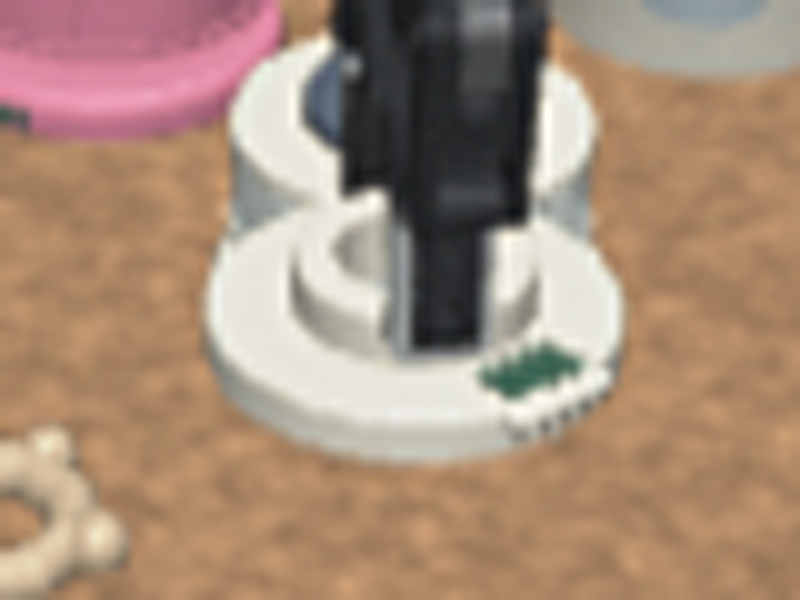

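```bash
python3 -m jog '[{"claw":5.2,"offset":[-0.83,4.2,0],"rot":[0,0,0]},{"claw":5.2,"offset":[-0.83,4.2,0],"rot":[0,0,0]},{"claw":5.2,"offset":[-0.83,4.2,0],"rot":[0,0,0]},{"claw":5.2,"offset":[-0.83,4.2,0],"rot":[0,0,0]},{"claw":5.2,"offset":[-0.83,4.1,0],"rot":[0,0,0]}]';python3 -m jog '[{"claw":5.2,"offset":[0,0,0.5],"rot":[0,0,0]},{"claw":5.2,"offset":[0,0,0.4],"rot":[0,0,0]},{"claw":5.2,"offset":[0,0,0],"rot":[0,0,0]},{"claw":5.2,"offset":[0,0,0],"rot":[0,0,0]}]'
python3 - <<'E'
from h import *
togo(.578,.061,.1)
for n in("side",):
    p,d=ctrl.grab_frame(n); cv2.imwrite(f"pics/{n}17.png",p)
    u=proj(n,(.578,.061,.11))[0].astype(int);crop(f"pics/{n}17.png",f"pics/{n}17c.png",u[0]-40,u[1]-30,80,60,10)
E
```

```text
time_s: 15.85
eef_pos: [0.5771, 0.0627, 0.116]
eef_rot: [[-0.929, 0.37, -0.001], [0.37, 0.929, -0.0], [0.001, -0.0, -1.0]]
ft_force: [1.1, -0.9, -1.5]
gripper_width: 0.0518
time_s: 16.25
eef_pos: [0.5757, 0.0599, 0.1072]
eef_rot: [[-0.929, 0.371, -0.002], [0.371, 0.929, -0.0], [0.001, -0.001, -1.0]]
ft_force: [0.4, 0.7, -1.5]
gripper_width: 0.0526
t 16.25 pos [0.5757 0.0599 0.1072] yawx 158.22 tilt [-0.0016 -0.0003] F [ 0.39  0.69 -1.45] w 0.0526 j6 -63.4
 offset cm [-0.18  0.19  0.72]
```

View pics/side17c.png

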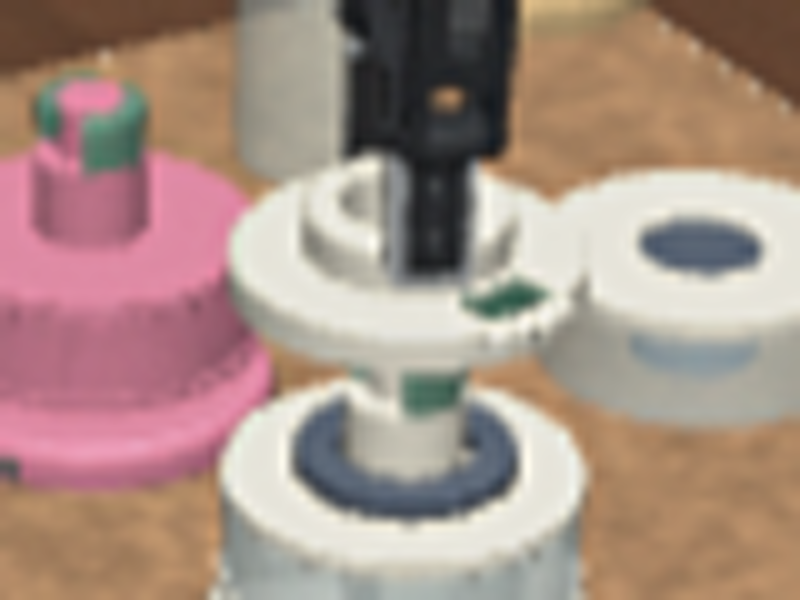

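```bash
python3 -m jog '[{"claw":5.2,"offset":[-0.06,0.1,0.3],"rot":[0,0,0]},{"claw":5.2,"offset":[0,0,0],"rot":[0,0,0]},{"claw":5.2,"offset":[0,0,0],"rot":[0,0,0]},{"claw":5.2,"offset":[0,0,0],"rot":[0,0,0]}]'
python3 - <<'E'
from h import *
togo(.578,.061,.1)
for n in("side",):
    p,d=ctrl.grab_frame(n); cv2.imwrite(f"pics/{n}18.png",p)
    u=proj(n,(.578,.061,.11))[0].astype(int);crop(f"pics/{n}18.png",f"pics/{n}18c.png",u[0]-27,u[1]-20,53,40,15)
E
```

```text
time_s: 16.7
eef_pos: [0.5777, 0.0616, 0.1048]
eef_rot: [[-0.929, 0.37, 0.0], [0.37, 0.929, 0.0], [-0.0, 0.0, -1.0]]
ft_force: [0.6, 0.0, -1.0]
gripper_width: 0.0524
t 16.7 pos [0.5777 0.0616 0.1048] yawx 158.28 tilt [0.0001 0.    ] F [ 0.6   0.03 -1.01] w 0.0524 j6 -63.4
 offset cm [-0.05 -0.04  0.48]
```

View pics/side18c.png

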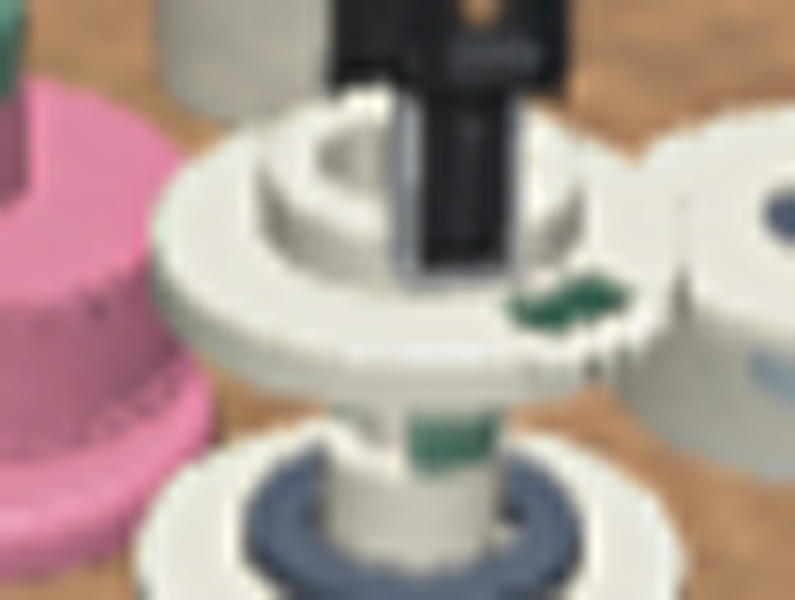

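```bash
python3 - <<'E'
from h import *
u=proj("side",(.578,.061,.11))[0].astype(int)
for z in(.061,.069,.09,.101,.125,.138):print(z,((proj("side",(.578,.061,z))[0]-u+[27,20])*15+7.5).round(1))
E
```

```text
0.061 [408.9 561.4]
0.069 [410.2 521.7]
0.09 [413.6 416.5]
0.101 [415.5 360.7]
0.125 [419.5 237.2]
0.138 [421.8 169.3]
```

```bash
python3 -m jog '[{"claw":5.2,"offset":[0,-0.04,0.5],"rot":[0,0,0]},{"claw":5.2,"offset":[0,0,0.4],"rot":[0,0,0]},{"claw":5.2,"offset":[0,0,0.2],"rot":[0,0,0]},{"claw":5.2,"offset":[0,0,0],"rot":[0,0,0]}]';python3 -m jog '[{"claw":5.2,"offset":[0,0,0.2],"rot":[0,0,0]},{"claw":5.2,"offset":[0,0,0.2],"rot":[0,0,0]},{"claw":5.2,"offset":[0,0,0],"rot":[0,0,0]}]'
```

```text
time_s: 17.15
eef_pos: [0.5772, 0.0614, 0.0931]
eef_rot: [[-0.929, 0.37, -0.001], [0.37, 0.929, -0.0], [0.001, -0.0, -1.0]]
ft_force: [0.5, 1.0, -0.4]
gripper_width: 0.0524
time_s: 17.45
eef_pos: [0.5774, 0.0613, 0.0894]
eef_rot: [[-0.929, 0.37, -0.0], [0.37, 0.929, -0.0], [0.0, -0.0, -1.0]]
ft_force: [0.2, 0.2, -1.1]
gripper_width: 0.0525
```

```bash
python3 -m jog '[{"claw":5.2,"offset":[0,0,0.3],"rot":[0,0,0]},{"claw":5.2,"offset":[0,0,0.3],"rot":[0,0,0]},{"claw":5.2,"offset":[0,0,0],"rot":[0,0,0]}]';python3 -m jog '[{"claw":5.2,"offset":[0,0,0.5],"rot":[0,0,0]},{"claw":5.2,"offset":[0,0,0.5],"rot":[0,0,0]},{"claw":5.2,"offset":[0,0,0],"rot":[0,0,0]}]'
```

```text
time_s: 17.75
eef_pos: [0.5772, 0.0613, 0.0832]
eef_rot: [[-0.929, 0.37, -0.001], [0.37, 0.929, -0.0], [0.001, -0.0, -1.0]]
ft_force: [-0.7, 0.1, -1.3]
gripper_width: 0.0522
time_s: 18.05
eef_pos: [0.5769, 0.0613, 0.0728]
eef_rot: [[-0.929, 0.37, -0.002], [0.37, 0.929, -0.0], [0.001, -0.001, -1.0]]
ft_force: [-0.4, 0.0, -1.5]
gripper_width: 0.0521
```

```bash
python3 -m jog '[{"claw":5.2,"offset":[0,0,0.4],"rot":[0,0,0]},{"claw":5.2,"offset":[0,0,0.4],"rot":[0,0,0]},{"claw":5.2,"offset":[0,0,0.2],"rot":[0,0,0]},{"claw":5.2,"offset":[0,0,0],"rot":[0,0,0]}]';python3 -m jog '[{"claw":5.2,"offset":[0,0,0.1],"rot":[0,0,0]},{"claw":5.2,"offset":[0,0,0],"rot":[0,0,0]}]';python3 -m jog '[{"claw":5.2,"offset":[0,0,0.1],"rot":[0,0,0]},{"claw":5.2,"offset":[0,0,0],"rot":[0,0,0]}]'
```

```text
time_s: 18.45
eef_pos: [0.5773, 0.0613, 0.0633]
eef_rot: [[-0.929, 0.37, -0.001], [0.37, 0.929, -0.0], [0.001, -0.0, -1.0]]
ft_force: [-0.7, 0.8, -1.5]
gripper_width: 0.0523
time_s: 18.65
eef_pos: [0.5776, 0.0614, 0.0627]
eef_rot: [[-0.929, 0.37, 0.0], [0.37, 0.929, 0.0], [-0.0, 0.0, -1.0]]
ft_force: [-0.2, 0.5, -0.7]
gripper_width: 0.0522
time_s: 18.85
eef_pos: [0.5776, 0.0613, 0.0617]
eef_rot: [[-0.929, 0.37, 0.0], [0.37, 0.929, -0.0], [-0.0, 0.0, -1.0]]
ft_force: [-0.7, 0.1, -1.4]
gripper_width: 0.0524
```

```bash
python3 -m jog '[{"claw":5.2,"offset":[0,0,0.1],"rot":[0,0,0]},{"claw":5.2,"offset":[0,0,0],"rot":[0,0,0]}]';python3 -m jog '[{"claw":5.2,"offset":[0,0,0.05],"rot":[0,0,0]},{"claw":5.2,"offset":[0,0,0],"rot":[0,0,0]}]'
```

```text
time_s: 19.05
eef_pos: [0.5775, 0.0613, 0.0606]
eef_rot: [[-0.929, 0.37, -0.0], [0.37, 0.929, -0.0], [0.0, -0.0, -1.0]]
ft_force: [-0.3, -1.2, -1.1]
gripper_width: 0.0523
time_s: 19.25
eef_pos: [0.5775, 0.0613, 0.0601]
eef_rot: [[-0.929, 0.37, -0.0], [0.37, 0.929, -0.0], [0.0, -0.0, -1.0]]
ft_force: [0.6, -0.9, -1.4]
gripper_width: 0.0519
```

```bash
python3 -m jog '[{"claw":6.0,"offset":[0,0,0],"rot":[0,0,0]},{"claw":6.6,"offset":[0,0,0],"rot":[0,0,0]},{"claw":6.6,"offset":[0,0,-1],"rot":[0,0,0]},{"claw":6.6,"offset":[0,0,-4],"rot":[0,0,0]},{"claw":6.6,"offset":[0,0,-5],"rot":[0,0,0]}]';python3 -m jog '[{"claw":6.6,"offset":[1,-4.5,0],"rot":[0,0,0]},{"claw":6.6,"offset":[1,-4.5,0],"rot":[0,0,0]},{"claw":6.6,"offset":[1,-4.5,0],"rot":[0,0,0]}]'
python3 - <<'E'
from h import *
togo(.4933,-.2903,.1,82)
for n in("side",):
    p,d=ctrl.grab_frame(n); cv2.imwrite(f"pics/{n}19.png",p)
    u=proj(n,(.578,.061,.09))[0].astype(int);crop(f"pics/{n}19.png",f"pics/{n}19c.png",u[0]-40,u[1]-30,80,60,10)
E
```

```text
time_s: 19.75
eef_pos: [0.576, 0.0612, 0.1601]
eef_rot: [[-0.929, 0.37, -0.004], [0.37, 0.929, -0.0], [0.004, -0.002, -1.0]]
ft_force: [1.1, 0.1, 0.7]
gripper_width: 0.066
time_s: 20.05
eef_pos: [0.4993, -0.0539, 0.1616]
eef_rot: [[-0.93, 0.369, 0.002], [0.369, 0.93, -0.0], [-0.002, 0.0, -1.0]]
ft_force: [0.6, -0.8, 0.3]
gripper_width: 0.0662
t 20.05 pos [ 0.4993 -0.0539  0.1616] yawx 158.37 tilt [ 0.0022 -0.0004] F [ 0.63 -0.8   0.32] w 0.0662 j6 -75.9
 offset cm [ -8.14 -22.2    6.17]
 wz rad 1.333
```

View pics/side19c.png

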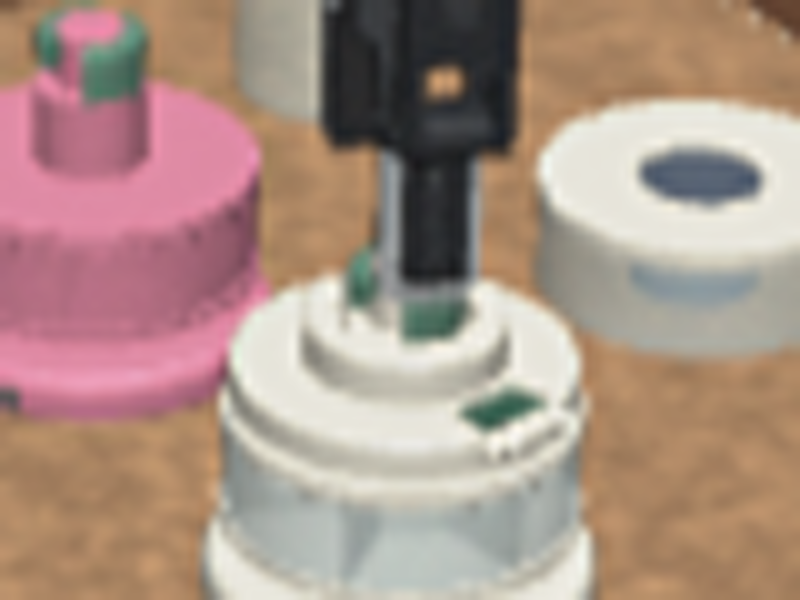

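```bash
python3 -m jog '[{"claw":6,"offset":[-1.63,-4.4,0],"rot":[0,0,0]},{"claw":5,"offset":[-1.63,-4.4,0],"rot":[0,0,0]},{"claw":4,"offset":[-1.63,-4.4,0],"rot":[0,0,0]},{"claw":3.2,"offset":[-1.63,-4.4,0],"rot":[0,0,0]},{"claw":3.2,"offset":[-1.63,-4.4,0],"rot":[0,0,0]}]';python3 -m jog '[{"claw":3.2,"offset":[0,0,1],"rot":[0,0,0.133]},{"claw":3.2,"offset":[0,0,1],"rot":[0,0,0.133]},{"claw":3.2,"offset":[0,0,1],"rot":[0,0,0.133]},{"claw":3.2,"offset":[0,0,1],"rot":[0,0,0.133]},{"claw":3.2,"offset":[0,0,1],"rot":[0,0,0.133]}]';python3 -m jog '[{"claw":3.2,"offset":[0,0,1],"rot":[0,0,0.133]},{"claw":3.2,"offset":[0,0,1],"rot":[0,0,0.133]},{"claw":3.2,"offset":[0,0,1],"rot":[0,0,0.133]},{"claw":3.2,"offset":[0,0,0],"rot":[0,0,0.133]},{"claw":3.2,"offset":[0,0,0],"rot":[0,0,0.133]}]';python3 -m jog '[{"claw":3.2,"offset":[0,0,0],"rot":[0,0,0]},{"claw":3.2,"offset":[0,0,0],"rot":[0,0,0]}]'
python3 - <<'E'
from h import *
togo(.4933,-.2903,.05,82)
for n in("side","top"):
    p,d=ctrl.grab_frame(n); cv2.imwrite(f"pics/{n}20.png",p)
    u=proj(n,(.4933,-.2903,.05))[0].astype(int);crop(f"pics/{n}20.png",f"pics/{n}20c.png",u[0]-40,u[1]-30,80,60,10)
E
```

```text
time_s: 20.6
eef_pos: [0.494, -0.2896, 0.1612]
eef_rot: [[-0.929, 0.37, 0.001], [0.37, 0.929, -0.001], [-0.001, -0.0, -1.0]]
ft_force: [0.8, 0.1, -0.4]
gripper_width: 0.0319
time_s: 21.1
eef_pos: [0.4944, -0.2878, 0.1107]
eef_rot: [[-0.498, 0.867, 0.001], [0.867, 0.498, -0.0], [-0.001, 0.0, -1.0]]
ft_force: [1.0, -0.2, -0.7]
gripper_width: 0.032
time_s: 21.6
eef_pos: [0.4942, -0.2875, 0.0806]
eef_rot: [[0.143, 0.99, -0.0], [0.99, -0.143, 0.0], [0.0, -0.0, -1.0]]
ft_force: [0.1, 0.0, -0.5]
gripper_width: 0.032
time_s: 21.8
eef_pos: [0.4944, -0.2877, 0.0808]
eef_rot: [[0.134, 0.991, 0.001], [0.991, -0.134, -0.0], [-0.0, 0.001, -1.0]]
ft_force: [-0.3, -0.1, -0.1]
gripper_width: 0.0321
t 21.8 pos [ 0.4944 -0.2877  0.0808] yawx 82.29 tilt [ 0.0006 -0.0004] F [-0.27 -0.11 -0.13] w 0.0321 j6 -23.7
 offset cm [-0.28 -0.07  3.08]
 wz rad 0.005
```

View pics/side20c.png

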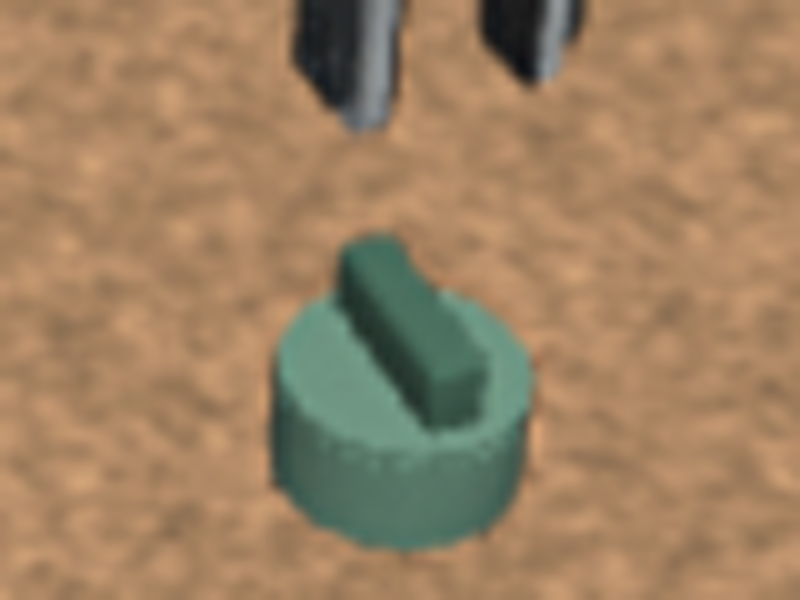

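View pics/top20.png

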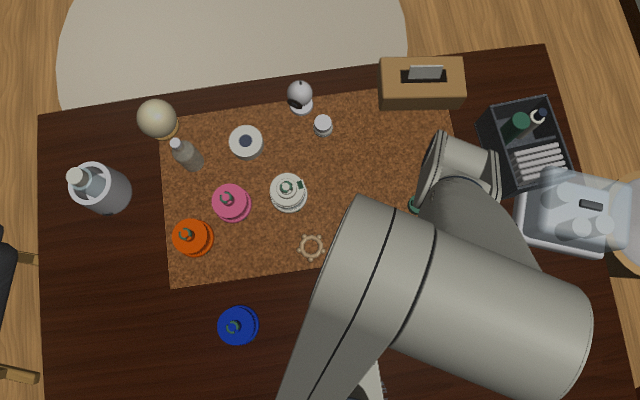

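```bash
python3 - <<'E'
from h import *
s=ctrl.state();p=s["eef_pos"];R=s["eef_rot"]
u=proj("side",(.4933,-.2903,.05))[0].astype(int)
for sg in(-1,1):
  for xx in (-.011,.011):
   for b in(0,.01,.02,.03):
    print(sg,xx,b,((proj("side",p+R@np.array([xx,sg*(.016),-b]))[0]-u+[40,30])*10+5).round())
crop("pics/top20.png","pics/t20p.png",262,165,48,36,16)
t=cv2.imread("pics/top20.png")
for n,pt,im in(("top",(286,186.6),t),("top",(286,186.6),cv2.imread("pics/top0.png"))):
    uu=cv2.resize(im,None,fx=8,fy=8,interpolation=cv2.INTER_CUBIC); m=near(masks(uu)["green"],((pt[0]+.5)*8,(pt[1]+.5)*8),72)
    ys,xs=np.nonzero(m); P=np.array([onz(n,((x+.5)/8-.5,(y+.5)/8-.5),.100)[:2] for x,y in zip(xs,ys)])
    c=least_squares(lambda q:np.hypot(*(P-q[:2]).T)-.0135,[.578,.06],loss="soft_l1",f_scale=.001).x
    r=np.hypot(*(P-c).T);a=np.degrees(np.arctan2(*(P-c).T[::-1]))[(r>.011)&(r<.016)]; h,_=np.histogram(a,np.arange(-180,181,6)); print(c,[(x,int(v)) for x,v in zip(range(-180,180,6),h)])
E
```

```text
-1 -0.011 0 [377. 233.]
-1 -0.011 0.01 [381. 194.]
-1 -0.011 0.02 [386. 154.]
-1 -0.011 0.03 [390. 115.]
-1 0.011 0 [324. 168.]
-1 0.011 0.01 [328. 130.]
-1 0.011 0.02 [332.  91.]
-1 0.011 0.03 [336.  51.]
1 -0.011 0 [515. 194.]
1 -0.011 0.01 [520. 155.]
1 -0.011 0.02 [525. 116.]
1 -0.011 0.03 [529.  76.]
1 0.011 0 [460. 131.]
1 0.011 0.01 [465.  92.]
1 0.011 0.02 [469.  54.]
1 0.011 0.03 [474.  15.]
[0.57818105 0.06045441] [(-180, 36), (-174, 1), (-168, 0), (-162, 0), (-156, 0), (-150, 0), (-144, 0), (-138, 0), (-132, 10), (-126, 65), (-120, 63), (-114, 58), (-108, 54), (-102, 49), (-96, 48), (-90, 45), (-84, 49), (-78, 55), (-72, 51), (-66, 53), (-60, 50), (-54, 46), (-48, 43), (-42, 41), (-36, 43), (-30, 44), (-24, 44), (-18, 42), (-12, 49), (-6, 39), (0, 38), (6, 7), (12, 0), (18, 0), (24, 0), (30, 0), (36, 0), (42, 0), (48, 0), (54, 12), (60, 41), (66, 50), (72, 46), (78, 38), (84, 40), (90, 39), (96, 46), (102, 50), (108, 43), (114, 53), (120, 63), (126, 54), (132, 52), (138, 51), (144, 53), (150, 50), (156, 47), (162, 54), (168, 55), (174, 49)]
[0.57817228 0.06038321] [(-180, 27), (-174, 0), (-168, 0), (-162, 0), (-156, 0), (-150, 0), (-144, 0), (-138, 0), (-132, 8), (-126, 58), (-120, 62), (-114, 57), (-108, 53), (-102, 51), (-96, 47), (-90, 43), (-84, 39), (-78, 44), (-72, 41), (-66, 47), (-60, 48), (-54, 45), (-48, 43), (-42, 38), (-36, 43), (-30, 41), (-24, 40), (-18, 39), (-12, 39), (-6, 42), (0, 30), (6, 2), (12, 0), (18, 0), (24, 0), (30, 0), (36, 0), (42, 0), (48, 0), (54, 5), (60, 39), (66, 47), (72, 44), (78, 40), (84, 36), (90, 37), (96, 40), (102, 38), (108, 38), (114, 48), (120, 55), (126, 56), (132, 50), (138, 51), (144, 52), (150, 49), (156, 46), (162, 48), (168, 53), (174, 47)]
```

View pics/t20p.png

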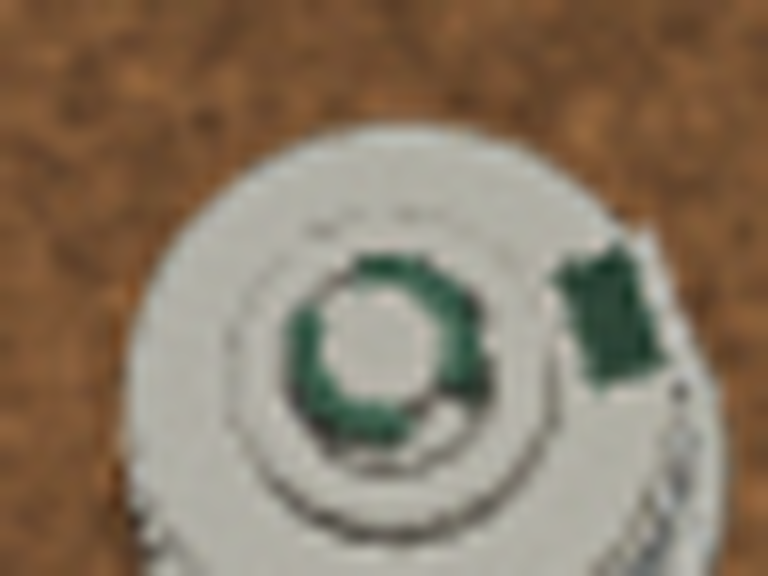

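```bash
python3 -m jog '[{"claw":3.2,"offset":[-0.28,-0.07,1],"rot":[0,0,0]},{"claw":3.2,"offset":[0,0,1],"rot":[0,0,0]},{"claw":3.2,"offset":[0,0,1],"rot":[0,0,0]},{"claw":3.2,"offset":[0,0,0],"rot":[0,0,0]},{"claw":3.2,"offset":[0,0,0],"rot":[0,0,0]}]'
python3 - <<'E'
from h import *
togo(.4933,-.2903,.05,82)
for n in("side",):
    p,d=ctrl.grab_frame(n); cv2.imwrite(f"pics/{n}21.png",p)
    u=proj(n,(.4933,-.2903,.05))[0].astype(int);crop(f"pics/{n}21.png",f"pics/{n}21c.png",u[0]-40,u[1]-30,80,60,10)
E
```

```text
time_s: 22.4
eef_pos: [0.4927, -0.29, 0.0495]
eef_rot: [[0.137, 0.991, -0.001], [0.991, -0.137, 0.001], [0.001, -0.001, -1.0]]
ft_force: [0.3, -0.3, -0.0]
gripper_width: 0.032
t 22.4 pos [ 0.4927 -0.29    0.0495] yawx 82.1 tilt [-0.0012  0.0008] F [ 0.32 -0.26 -0.03] w 0.032 j6 -23.8
 offset cm [-0.03  0.07 -0.05]
 wz rad 0.002
```

View pics/side21c.png

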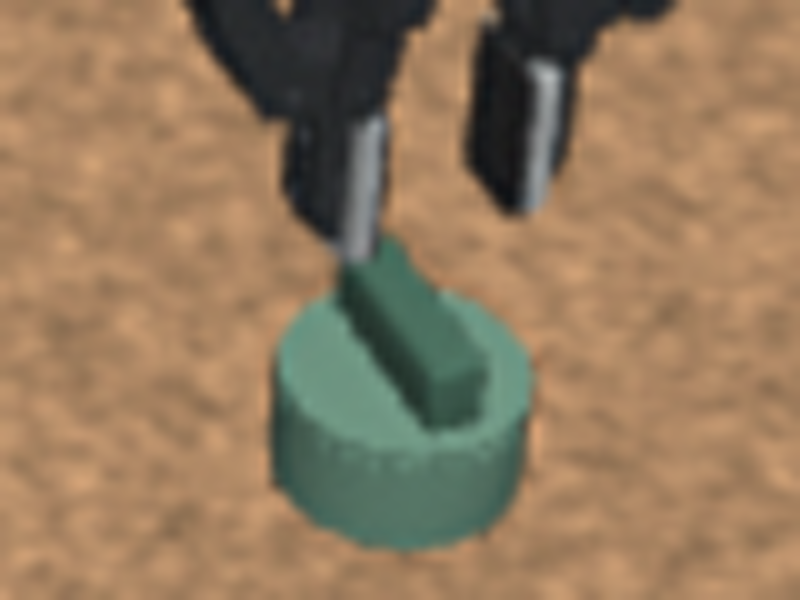

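```bash
python3 -m jog '[{"claw":3.2,"offset":[0,0.04,1.5],"rot":[0,0,0]},{"claw":3.2,"offset":[0,0,1.5],"rot":[0,0,0]},{"claw":3.2,"offset":[0,0,0.4],"rot":[0,0,0]},{"claw":3.2,"offset":[0,0,0],"rot":[0,0,0]},{"claw":3.2,"offset":[0,0,0],"rot":[0,0,0]}]'
python3 - <<'E'
from h import *
togo(.4933,-.2903,.05,82)
for n in("side",):
    p,d=ctrl.grab_frame(n); cv2.imwrite(f"pics/{n}22.png",p)
    u=proj(n,(.4933,-.2903,.05))[0].astype(int);crop(f"pics/{n}22.png",f"pics/{n}22c.png",u[0]-40,u[1]-30,80,60,10)
E
```

```text
time_s: 22.95
eef_pos: [0.4934, -0.2902, 0.016]
eef_rot: [[0.138, 0.99, -0.0], [0.99, -0.138, 0.0], [0.0, -0.0, -1.0]]
ft_force: [-0.7, -0.3, 0.1]
gripper_width: 0.0322
t 22.95 pos [ 0.4934 -0.2902  0.016 ] yawx 82.09 tilt [-0.0004  0.0002] F [-0.7  -0.33  0.12] w 0.0322 j6 -23.7
 offset cm [-0.01 -0.01 -3.4 ]
 wz rad 0.002
```

View pics/side22c.png

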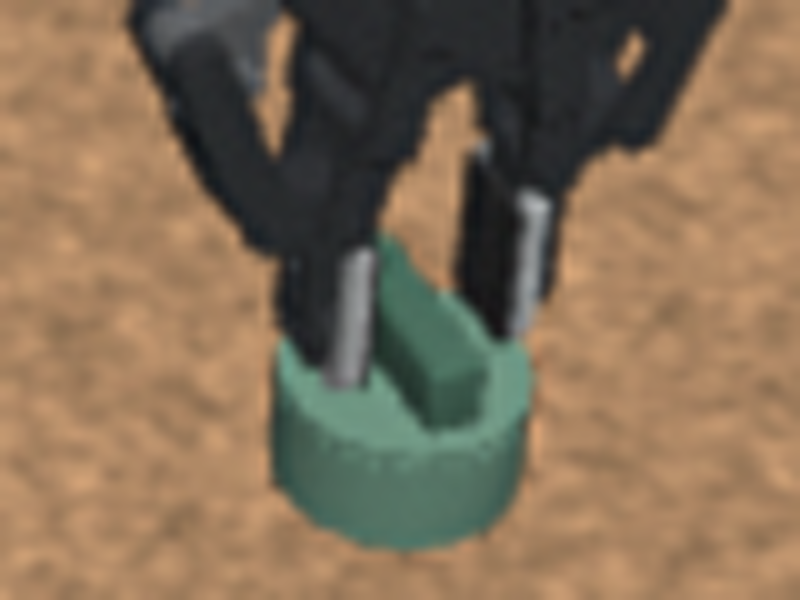

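```bash
python3 -m jog '[{"claw":3.2,"offset":[0,0,0.3],"rot":[0,0,0]},{"claw":2.2,"offset":[0,0,0],"rot":[0,0,0]},{"claw":2.2,"offset":[0,0,0],"rot":[0,0,0]}]' 20; python3 -m jog '[{"claw":2.2,"offset":[0,0,0.2],"rot":[0,0,0]},{"claw":2.2,"offset":[0,0,0],"rot":[0,0,0]}]'
python3 - <<'E'
from h import *
togo(.4933,-.2903,.05,82)
for n in("side",):
    p,d=ctrl.grab_frame(n); cv2.imwrite(f"pics/{n}23.png",p)
    u=proj(n,(.4933,-.2903,.05))[0].astype(int);crop(f"pics/{n}23.png",f"pics/{n}23c.png",u[0]-40,u[1]-30,80,60,10)
E
```

```text
time_s: 23.3
eef_pos: [0.4935, -0.2903, 0.0134]
eef_rot: [[0.138, 0.99, 0.0], [0.99, -0.138, -0.0], [-0.0, 0.0, -1.0]]
ft_force: [1.1, -0.1, -0.8]
gripper_width: 0.022
time_s: 23.5
eef_pos: [0.4933, -0.2902, 0.0111]
eef_rot: [[0.138, 0.99, -0.0], [0.99, -0.138, 0.0], [0.0, -0.0, -1.0]]
ft_force: [-0.1, 0.4, -0.2]
gripper_width: 0.0218
t 23.5 pos [ 0.4933 -0.2902  0.0111] yawx 82.09 tilt [-0.0001  0.0001] F [-0.06  0.38 -0.21] w 0.0218 j6 -23.7
 offset cm [-0.01 -0.   -3.89]
 wz rad 0.002
```

View pics/side23c.png

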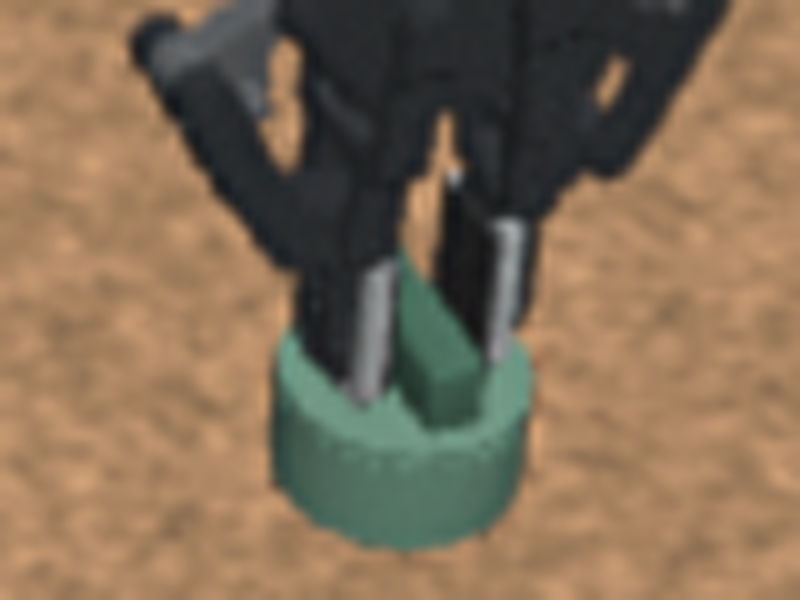

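```bash
python3 -m jog '[{"claw":2.2,"offset":[0,0,0.1],"rot":[0,0,0]},{"claw":2.2,"offset":[0,0,0],"rot":[0,0,0]}]' 20; python3 -m jog '[{"claw":2.2,"offset":[0,0,0.1],"rot":[0,0,0]},{"claw":2.2,"offset":[0,0,0],"rot":[0,0,0]}]'; python3 -m jog '[{"claw":1.2,"offset":[0,0,0],"rot":[0,0,0]},{"claw":1.2,"offset":[0,0,0],"rot":[0,0,0]},{"claw":1.2,"offset":[0,0,0],"rot":[0,0,0]}]' 50
```

```text
time_s: 23.75
eef_pos: [0.4934, -0.2902, 0.0101]
eef_rot: [[0.138, 0.99, -0.0], [0.99, -0.138, 0.0], [0.0, -0.0, -1.0]]
ft_force: [-0.4, -0.1, 0.0]
gripper_width: 0.0224
time_s: 23.95
eef_pos: [0.4934, -0.2902, 0.0091]
eef_rot: [[0.138, 0.99, -0.0], [0.99, -0.138, 0.0], [0.0, -0.0, -1.0]]
ft_force: [-0.0, 1.0, -0.4]
gripper_width: 0.0219
time_s: 24.25
eef_pos: [0.4937, -0.2904, 0.0094]
eef_rot: [[0.138, 0.99, 0.0], [0.99, -0.138, -0.0], [-0.0, 0.001, -1.0]]
ft_force: [0.9, -0.3, 3.8]
gripper_width: 0.0127
```

```bash
python3 -m jog '[{"claw":1.2,"offset":[0,0,-0.5],"rot":[0,0,0]},{"claw":1.2,"offset":[0,0,-3],"rot":[0,0,0]},{"claw":1.2,"offset":[0,0,-4],"rot":[0,0,0]},{"claw":1.2,"offset":[0,0,-4],"rot":[0,0,0]},{"claw":1.2,"offset":[0,0,-1.5],"rot":[0,0,0]}]' 50
python3 - <<'E'
from h import *
togo(.578,.061,.13,210)
for n in("side",):
    p,d=ctrl.grab_frame(n); cv2.imwrite(f"pics/{n}24.png",p)
    u=proj(n,(.4933,-.2903,.15))[0].astype(int);crop(f"pics/{n}24.png",f"pics/{n}24c.png",u[0]-40,u[1]-30,80,60,10)
E
```

```text
time_s: 24.75
eef_pos: [0.4951, -0.2912, 0.1431]
eef_rot: [[0.137, 0.99, 0.005], [0.991, -0.137, -0.003], [-0.002, 0.005, -1.0]]
ft_force: [0.7, -0.2, -0.4]
gripper_width: 0.0128
t 24.75 pos [ 0.4951 -0.2912  0.1431] yawx 82.1 tilt [ 0.0045 -0.0028] F [ 0.7  -0.22 -0.44] w 0.0128 j6 -23.8
 offset cm [36.03  3.37  1.25]
 wz rad -2.232
```

View pics/side24c.png

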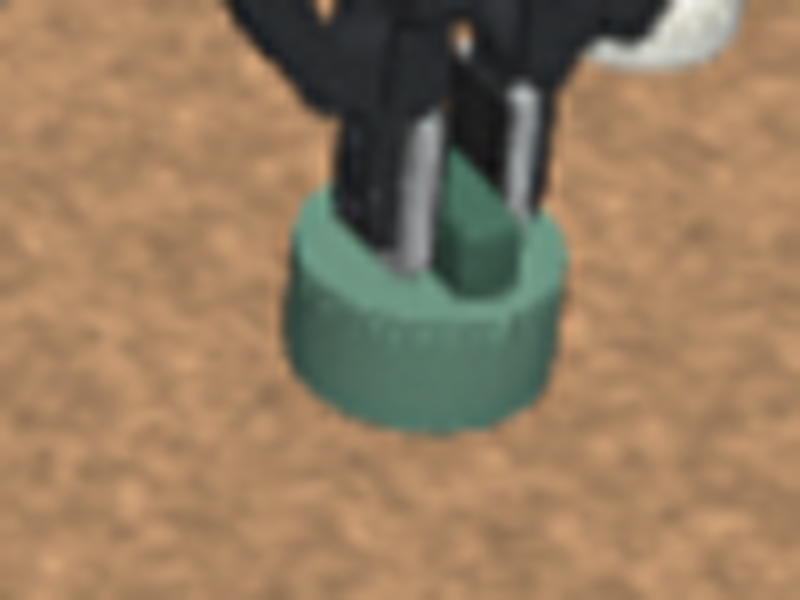

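```bash
python3 -m jog '[{"claw":1.2,"offset":[4.5,0.42,0],"rot":[0,0,0]},{"claw":1.2,"offset":[4.5,0.42,0],"rot":[0,0,0]},{"claw":1.2,"offset":[4.5,0.42,0],"rot":[0,0,0]},{"claw":1.2,"offset":[4.5,0.42,0],"rot":[0,0,0]},{"claw":1.2,"offset":[4.5,0.42,0],"rot":[0,0,0]}]' 50; python3 -m jog '[{"claw":1.2,"offset":[4.5,0.42,0],"rot":[0,0,0]},{"claw":1.2,"offset":[4.5,0.42,0],"rot":[0,0,0]},{"claw":1.2,"offset":[4.5,0.42,0],"rot":[0,0,0]},{"claw":1.2,"offset":[0,0,0],"rot":[0,0,-0.14]},{"claw":1.2,"offset":[0,0,0],"rot":[0,0,-0.14]}]';python3 -m jog '[{"claw":1.2,"offset":[0,0,0],"rot":[0,0,-0.149]},{"claw":1.2,"offset":[0,0,0],"rot":[0,0,-0.149]},{"claw":1.2,"offset":[0,0,0],"rot":[0,0,-0.149]},{"claw":1.2,"offset":[0,0,0],"rot":[0,0,-0.149]},{"claw":1.2,"offset":[0,0,0],"rot":[0,0,-0.149]}]';python3 -m jog '[{"claw":1.2,"offset":[0,0,0],"rot":[0,0,-0.149]},{"claw":1.2,"offset":[0,0,0],"rot":[0,0,-0.149]},{"claw":1.2,"offset":[0,0,0],"rot":[0,0,-0.149]},{"claw":1.2,"offset":[0,0,0],"rot":[0,0,-0.149]},{"claw":1.2,"offset":[0,0,0],"rot":[0,0,-0.149]}]'
python3 -c "
from h import *
togo(.578,.061,.13,210)"
```

```text
time_s: 25.3
eef_pos: [0.5443, -0.0684, 0.1378]
eef_rot: [[0.138, 0.99, -0.002], [0.99, -0.138, 0.0], [0.0, -0.002, -1.0]]
ft_force: [0.2, 0.4, 0.0]
gripper_width: 0.0132
time_s: 25.8
eef_pos: [0.5753, 0.0634, 0.1374]
eef_rot: [[-0.15, 0.989, -0.003], [0.989, 0.15, -0.0], [0.0, -0.003, -1.0]]
ft_force: [-0.3, 0.0, -0.2]
gripper_width: 0.0129
time_s: 26.3
eef_pos: [0.5751, 0.0616, 0.1375]
eef_rot: [[-0.779, 0.627, -0.003], [0.627, 0.779, -0.0], [0.002, -0.002, -1.0]]
ft_force: [-0.2, 0.2, -0.9]
gripper_width: 0.0129
time_s: 26.8
eef_pos: [0.5751, 0.0616, 0.1375]
eef_rot: [[-0.998, -0.067, -0.003], [-0.067, 0.998, -0.0], [0.003, -0.0, -1.0]]
ft_force: [0.4, 0.2, -0.2]
gripper_width: 0.0126
t 26.8 pos [0.5751 0.0616 0.1375] yawx -176.14 tilt [-0.0028 -0.0002] F [ 0.43  0.19 -0.23] w 0.0126 j6 -88.9
 offset cm [-0.29 -0.08  0.75]
 wz rad -0.456
```

```bash
python3 -m jog '[{"claw":1.2,"offset":[-0.25,-0.08,0],"rot":[0,0,-0.114]},{"claw":1.2,"offset":[0,0,0],"rot":[0,0,-0.114]},{"claw":1.2,"offset":[0,0,0.4],"rot":[0,0,-0.114]},{"claw":1.2,"offset":[0,0,0.4],"rot":[0,0,-0.114]},{"claw":1.2,"offset":[0,0,0],"rot":[0,0,0]}]' 50;python3 -m jog '[{"claw":1.2,"offset":[0,0,0],"rot":[0,0,0]},{"claw":1.2,"offset":[0,0,0],"rot":[0,0,0]}]'
python3 - <<'E'
from h import *
togo(.578,.061,.11,210)
for n in("side",):
    p,d=ctrl.grab_frame(n); cv2.imwrite(f"pics/{n}25.png",p)
    u=proj(n,(.578,.061,.11))[0].astype(int);crop(f"pics/{n}25.png",f"pics/{n}25c.png",u[0]-27,u[1]-20,53,40,15)
for z in(.061,.069,.09,.101,.125,.14,.15):print(z,((proj("side",(.578,.061,z))[0]-u+[27,20])*15+7.5).round(1))
E
```

```text
time_s: 27.3
eef_pos: [0.5773, 0.0609, 0.1292]
eef_rot: [[-0.869, -0.495, -0.004], [-0.495, 0.869, -0.0], [0.003, 0.001, -1.0]]
ft_force: [0.2, 0.4, -1.1]
gripper_width: 0.0128
time_s: 27.5
eef_pos: [0.5785, 0.061, 0.1308]
eef_rot: [[-0.87, -0.492, -0.001], [-0.492, 0.87, -0.0], [0.001, 0.0, -1.0]]
ft_force: [-0.6, -0.0, -0.3]
gripper_width: 0.0128
t 27.5 pos [0.5785 0.061  0.1308] yawx -150.5 tilt [-0.0007 -0.0001] F [-0.64 -0.01 -0.25] w 0.0128 j6 -114.7
 offset cm [0.05 0.02 2.08]
 wz rad -0.009
0.061 [408.9 561.4]
0.069 [410.2 521.7]
0.09 [413.6 416.5]
0.101 [415.5 360.7]
0.125 [419.5 237.2]
0.14 [422.1 158.8]
0.15 [423.8 106.1]
```

View pics/side25c.png

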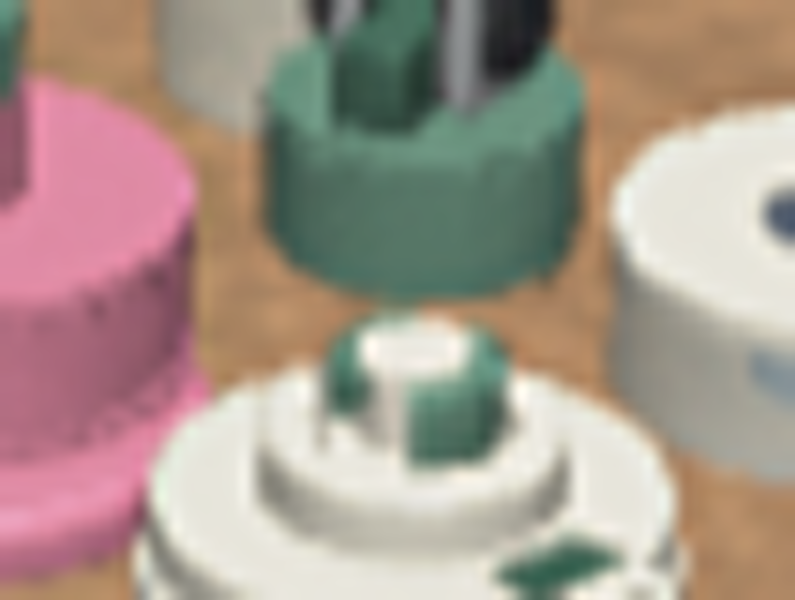

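```bash
python3 -m jog '[{"claw":1.2,"offset":[0.03,0,0.8],"rot":[0,0,0]},{"claw":1.2,"offset":[0,0,0.8],"rot":[0,0,0]},{"claw":1.2,"offset":[0,0,0.4],"rot":[0,0,0]},{"claw":1.2,"offset":[0,0,0],"rot":[0,0,0]},{"claw":1.2,"offset":[0,0,0],"rot":[0,0,0]}]' 50;python3 -m jog '[{"claw":1.2,"offset":[0,0,0.2],"rot":[0,0,0]},{"claw":1.2,"offset":[0,0,0.2],"rot":[0,0,0]},{"claw":1.2,"offset":[0,0,0],"rot":[0,0,0]}]'
```

```text
time_s: 28.05
eef_pos: [0.5785, 0.0609, 0.111]
eef_rot: [[-0.869, -0.494, -0.0], [-0.494, 0.869, -0.0], [0.0, 0.0, -1.0]]
ft_force: [-0.5, 0.1, -0.5]
gripper_width: 0.0129
time_s: 28.35
eef_pos: [0.5784, 0.0609, 0.107]
eef_rot: [[-0.869, -0.494, -0.0], [-0.494, 0.869, -0.0], [0.0, 0.0, -1.0]]
ft_force: [0.9, 1.0, -0.9]
gripper_width: 0.0129
```

```bash
python3 -m jog '[{"claw":1.2,"offset":[0,0,0.2],"rot":[0,0,0]},{"claw":1.2,"offset":[0,0,0.2],"rot":[0,0,0]},{"claw":1.2,"offset":[0,0,0],"rot":[0,0,0]}]' 50;python3 -m jog '[{"claw":1.2,"offset":[0,0,0.2],"rot":[0,0,0]},{"claw":1.2,"offset":[0,0,0.1],"rot":[0,0,0]},{"claw":1.2,"offset":[0,0,0],"rot":[0,0,0]}]';python3 -m jog '[{"claw":1.2,"offset":[0,0,0.1],"rot":[0,0,0]},{"claw":1.2,"offset":[0,0,0],"rot":[0,0,0]}]'
```

```text
time_s: 28.65
eef_pos: [0.5783, 0.0609, 0.1029]
eef_rot: [[-0.869, -0.494, -0.001], [-0.494, 0.869, -0.0], [0.001, 0.0, -1.0]]
ft_force: [0.2, -0.1, -0.9]
gripper_width: 0.013
time_s: 28.95
eef_pos: [0.5784, 0.0609, 0.1]
eef_rot: [[-0.869, -0.494, -0.0], [-0.494, 0.869, -0.0], [0.0, 0.0, -1.0]]
ft_force: [-0.3, 0.1, -1.1]
gripper_width: 0.0129
time_s: 29.15
eef_pos: [0.5785, 0.0609, 0.0991]
eef_rot: [[-0.869, -0.494, -0.0], [-0.494, 0.869, 0.0], [0.0, 0.0, -1.0]]
ft_force: [0.5, 0.3, -0.5]
gripper_width: 0.0133
```

Expected rim contact is at TCP 0.0992, with no force so far. I continue in 1 mm steps.

```bash
python3 -m jog '[{"claw":1.2,"offset":[0,0,0.1],"rot":[0,0,0]},{"claw":1.2,"offset":[0,0,0],"rot":[0,0,0]}]' 50;python3 -m jog '[{"claw":1.2,"offset":[0,0,0.1],"rot":[0,0,0]},{"claw":1.2,"offset":[0,0,0],"rot":[0,0,0]}]';python3 -m jog '[{"claw":1.2,"offset":[0,0,0.1],"rot":[0,0,0]},{"claw":1.2,"offset":[0,0,0],"rot":[0,0,0]}]'
```

```text
time_s: 29.35
eef_pos: [0.5785, 0.061, 0.0981]
eef_rot: [[-0.869, -0.494, -0.0], [-0.494, 0.869, 0.0], [0.0, 0.0, -1.0]]
ft_force: [-0.3, 0.8, -0.8]
gripper_width: 0.0128
time_s: 29.55
eef_pos: [0.5785, 0.061, 0.0971]
eef_rot: [[-0.869, -0.494, -0.0], [-0.494, 0.869, 0.0], [0.0, 0.0, -1.0]]
ft_force: [0.5, 0.1, -0.8]
gripper_width: 0.0129
time_s: 29.75
eef_pos: [0.5785, 0.0609, 0.0961]
eef_rot: [[-0.869, -0.494, -0.0], [-0.494, 0.869, 0.0], [0.0, 0.0, -1.0]]
ft_force: [1.0, 0.7, -0.2]
gripper_width: 0.0126
```

```bash
python3 -m jog '[{"claw":1.2,"offset":[0,0,0.1],"rot":[0,0,0]},{"claw":1.2,"offset":[0,0,0.1],"rot":[0,0,0]},{"claw":1.2,"offset":[0,0,0],"rot":[0,0,0]}]' 50;python3 -m jog '[{"claw":1.2,"offset":[0,0,0.1],"rot":[0,0,0]},{"claw":1.2,"offset":[0,0,0],"rot":[0,0,0]}]';python3 -m jog '[{"claw":1.2,"offset":[0,0,0.1],"rot":[0,0,0]},{"claw":1.2,"offset":[0,0,0],"rot":[0,0,0]}]'
```

```text
time_s: 30.05
eef_pos: [0.5785, 0.0609, 0.0941]
eef_rot: [[-0.869, -0.494, -0.0], [-0.494, 0.869, 0.0], [0.0, 0.0, -1.0]]
ft_force: [0.3, 1.9, -0.2]
gripper_width: 0.013
time_s: 30.25
eef_pos: [0.5786, 0.0609, 0.0932]
eef_rot: [[-0.869, -0.494, 0.0], [-0.494, 0.869, 0.0], [-0.0, 0.0, -1.0]]
ft_force: [-0.7, 0.8, 1.5]
gripper_width: 0.0135
time_s: 30.45
eef_pos: [0.5786, 0.0609, 0.0923]
eef_rot: [[-0.869, -0.494, 0.0], [-0.494, 0.869, 0.0], [-0.0, -0.0, -1.0]]
ft_force: [-0.9, 0.9, 2.0]
gripper_width: 0.0128
```

```bash
python3 -m jog '[{"claw":1.2,"offset":[0,0,0.1],"rot":[0,0,0]},{"claw":1.2,"offset":[0,0,0.1],"rot":[0,0,0]},{"claw":1.2,"offset":[0,0,0],"rot":[0,0,0]}]' 60;python3 -m jog '[{"claw":1.2,"offset":[0,0,0.1],"rot":[0,0,0]},{"claw":1.2,"offset":[0,0,0.1],"rot":[0,0,0]},{"claw":1.2,"offset":[0,0,0],"rot":[0,0,0]}]'
python3 - <<'E'
from h import *
togo(.578,.061,.0855,210)
for n in("side",):
    p,d=ctrl.grab_frame(n); cv2.imwrite(f"pics/{n}26.png",p)
    u=proj(n,(.578,.061,.09))[0].astype(int);crop(f"pics/{n}26.png",f"pics/{n}26c.png",u[0]-27,u[1]-20,53,40,15)
E
```

```text
time_s: 30.75
eef_pos: [0.5786, 0.0609, 0.0903]
eef_rot: [[-0.869, -0.494, 0.0], [-0.494, 0.869, 0.0], [-0.0, -0.0, -1.0]]
ft_force: [-1.7, 0.3, 4.1]
gripper_width: 0.013
time_s: 31.05
eef_pos: [0.5786, 0.0609, 0.0883]
eef_rot: [[-0.869, -0.495, 0.0], [-0.495, 0.869, -0.0], [-0.0, -0.0, -1.0]]
ft_force: [-2.6, 0.8, 5.4]
gripper_width: 0.0127
t 31.05 pos [0.5786 0.0609 0.0883] yawx -150.36 tilt [ 0.0002 -0.    ] F [-2.65  0.78  5.41] w 0.0127 j6 -114.8
 offset cm [0.05 0.03 0.28]
 wz rad -0.006
```

View pics/side26c.png

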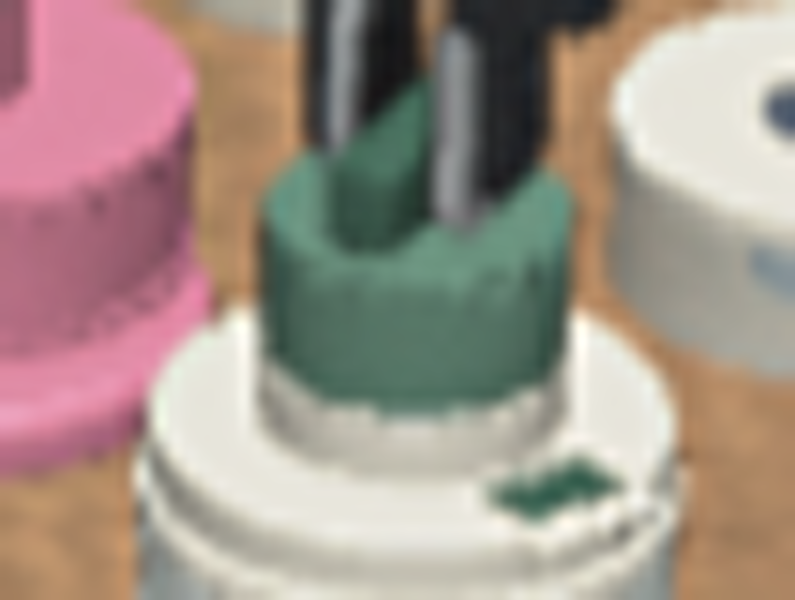

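```bash
python3 - <<'E'
from h import *
def cen(f):
    im=cv2.imread(f);u=cv2.resize(im,None,fx=4,fy=4);m=near(masks(u)["green"],(332*4,205*4) if 0 else tuple(int(v*4) for v in G),28)
    ys,xs=np.nonzero(m);return xs.mean()/4,ys.mean()/4,len(xs)
u=proj("side",(.578,.061,.09))[0].astype(int);G=(u[0]-27+552/15,u[1]-20+488/15)
for k in(19,25,26):print(k,cen(f"pics/side{k}.png"))
a=proj("side",(.56,.02,.08))[0]-proj("side",(.56,.02,.075))[0];print(a/5,"px per mm")
E
```

```text
19 (np.float64(322.9375), np.float64(191.94485294117646), 136)
25 (np.float64(322.94525547445255), np.float64(191.94890510948906), 137)
26 (np.float64(322.9959677419355), np.float64(193.59677419354838), 124)
[ 0.01231963 -0.33984299] px per mm
```

```bash
python3 -m jog '[{"claw":1.2,"offset":[0,0,0.1],"rot":[0,0,0]},{"claw":1.2,"offset":[0,0,0.1],"rot":[0,0,0]},{"claw":1.2,"offset":[0,0,0.07],"rot":[0,0,0]},{"claw":1.2,"offset":[0,0,0],"rot":[0,0,0]}]' 60
python3 - <<'E'
from h import *
togo(.578,.061,.0855,210)
print(ctrl.state()["torque"])
E
```

```text
time_s: 31.5
eef_pos: [0.5786, 0.0609, 0.0858]
eef_rot: [[-0.869, -0.494, 0.0], [-0.494, 0.869, 0.0], [-0.0, -0.0, -1.0]]
ft_force: [-2.3, 0.8, 8.6]
gripper_width: 0.0132
t 31.5 pos [0.5786 0.0609 0.0858] yawx -150.37 tilt [0.0002 0.    ] F [-2.3   0.84  8.57] w 0.0132 j6 -114.8
 offset cm [0.05 0.04 0.03]
 wz rad -0.006
[0.12259814 0.44809805 0.00230062]
```

```bash
python3 -m jog '[{"claw":1.2,"offset":[0,0,0],"rot":[0,0,0.06]},{"claw":1.2,"offset":[0,0,0],"rot":[0,0,0.06]},{"claw":1.2,"offset":[0,0,0],"rot":[0,0,0.06]},{"claw":1.2,"offset":[0,0,0],"rot":[0,0,0]}]' 60
python3 -c "
from h import *
togo(.578,.061,.0855,152)
print(ctrl.state()['torque'])"
```

```text
time_s: 31.9
eef_pos: [0.5796, 0.0608, 0.0862]
eef_rot: [[-0.944, -0.329, 0.002], [-0.329, 0.944, -0.0], [-0.002, -0.001, -1.0]]
ft_force: [-0.7, -0.1, 6.7]
gripper_width: 0.0129
t 31.9 pos [0.5796 0.0608 0.0862] yawx -160.78 tilt [ 0.0021 -0.    ] F [-0.7  -0.14  6.73] w 0.0129 j6 -104.4
 offset cm [0.14 0.07 0.07]
 wz rad 0.824
[-0.01196388  0.09169872 -0.07067609]
```

```bash
python3 -m jog '[{"claw":1.2,"offset":[0.05,0.03,0.04],"rot":[0,0,0.06]},{"claw":1.2,"offset":[0,0,0],"rot":[0,0,0.06]},{"claw":1.2,"offset":[0,0,0],"rot":[0,0,0.06]},{"claw":1.2,"offset":[0,0,0],"rot":[0,0,0]}]' 60
python3 -c "
from h import *
togo(.578,.061,.0855,152)
print(ctrl.state()['torque'])"
```

```text
time_s: 32.3
eef_pos: [0.5792, 0.061, 0.0859]
eef_rot: [[-0.988, -0.155, 0.003], [-0.155, 0.988, -0.0], [-0.002, -0.0, -1.0]]
ft_force: [-0.3, -0.6, 7.8]
gripper_width: 0.0127
t 32.3 pos [0.5792 0.061  0.0859] yawx -171.09 tilt [ 0.0025 -0.0001] F [-0.31 -0.64  7.76] w 0.0127 j6 -94.1
 offset cm [0.12 0.02 0.04]
 wz rad 0.644
[-0.07611411  0.00256549 -0.06107148]
```

```bash
python3 -m jog '[{"claw":1.2,"offset":[0,0,0],"rot":[0,0,0.06]},{"claw":1.2,"offset":[0,0,0],"rot":[0,0,0.06]},{"claw":1.2,"offset":[0,0,0],"rot":[0,0,0.06]},{"claw":1.2,"offset":[0,0,0],"rot":[0,0,0]}]' 60
python3 -c "
from h import *
togo(.578,.061,.0855,152)
print(ctrl.state()['torque'])"
```

```text
time_s: 32.7
eef_pos: [0.5792, 0.0609, 0.0859]
eef_rot: [[-1.0, 0.024, 0.003], [0.024, 1.0, -0.0], [-0.003, 0.0, -1.0]]
ft_force: [-0.5, 0.3, 8.3]
gripper_width: 0.013
t 32.7 pos [0.5792 0.0609 0.0859] yawx 178.6 tilt [ 0.0026 -0.0001] F [-0.47  0.28  8.33] w 0.013 j6 -83.7
 offset cm [0.12 0.   0.04]
 wz rad 0.464
[-0.04276771  0.02067123 -0.08172359]
```

```bash
python3 -m jog '[{"claw":1.2,"offset":[0.04,0,0],"rot":[0,0,0.06]},{"claw":1.2,"offset":[0,0,0],"rot":[0,0,0.06]},{"claw":1.2,"offset":[0,0,0],"rot":[0,0,0.06]},{"claw":1.2,"offset":[0,0,0],"rot":[0,0,0]}]' 60
python3 -c "
from h import *
togo(.578,.061,.0855,152)
print(ctrl.state()['torque'])"
python3 -m jog '[{"claw":1.2,"offset":[0.03,0,0],"rot":[0,0,0.06]},{"claw":1.2,"offset":[0,0,0],"rot":[0,0,0.06]},{"claw":1.2,"offset":[0,0,0],"rot":[0,0,0.06]},{"claw":1.2,"offset":[0,0,0],"rot":[0,0,0]}]' 60
python3 -c "
from h import *
togo(.578,.061,.0855,152)
print(ctrl.state()['torque'])"
```

```text
time_s: 33.1
eef_pos: [0.5788, 0.0609, 0.0859]
eef_rot: [[-0.979, 0.203, 0.003], [0.203, 0.979, -0.0], [-0.003, 0.0, -1.0]]
ft_force: [-0.8, -0.1, 6.8]
gripper_width: 0.0126
t 33.1 pos [0.5788 0.0609 0.0859] yawx 168.28 tilt [ 0.0026 -0.0001] F [-0.79 -0.06  6.81] w 0.0126 j6 -73.4
 offset cm [ 0.08 -0.01  0.04]
 wz rad 0.284
[-0.08044745  0.03847943 -0.13340332]
time_s: 33.5
eef_pos: [0.5785, 0.061, 0.0859]
eef_rot: [[-0.927, 0.375, 0.003], [0.375, 0.927, -0.0], [-0.002, 0.001, -1.0]]
ft_force: [0.3, -1.4, 7.8]
gripper_width: 0.0132
t 33.5 pos [0.5785 0.061  0.0859] yawx 157.97 tilt [ 0.0025 -0.0001] F [ 0.34 -1.35  7.82] w 0.0132 j6 -63.1
 offset cm [ 0.04 -0.02  0.04]
 wz rad 0.104
[-0.09351518  0.01249293 -0.16084684]
```

```bash
python3 -m jog '[{"claw":1.2,"offset":[0.02,0,0],"rot":[0,0,0.05]},{"claw":1.2,"offset":[0,0,0],"rot":[0,0,0.05]},{"claw":1.2,"offset":[0,0,0],"rot":[0,0,0]}]' 60
python3 -c "
from h import *
togo(.578,.061,.0855,145)
print(ctrl.state()['torque'])"
python3 -m jog '[{"claw":1.2,"offset":[0,0,0],"rot":[0,0,0.05]},{"claw":1.2,"offset":[0,0,0],"rot":[0,0,0.05]},{"claw":1.2,"offset":[0,0,0],"rot":[0,0,0]}]' 60
python3 -c "
from h import *
togo(.578,.061,.0855,145)
print(ctrl.state()['torque'])"
```

```text
time_s: 33.8
eef_pos: [0.5783, 0.0611, 0.0859]
eef_rot: [[-0.885, 0.465, 0.003], [0.465, 0.885, -0.0], [-0.002, 0.001, -1.0]]
ft_force: [-0.4, 0.2, 8.2]
gripper_width: 0.0127
t 33.8 pos [0.5783 0.0611 0.0859] yawx 152.26 tilt [ 0.0026 -0.0001] F [-0.38  0.2   8.23] w 0.0127 j6 -57.4
 offset cm [ 0.03 -0.02  0.04]
 wz rad 0.127
[-0.09296491 -0.00485777 -0.12352882]
time_s: 34.1
eef_pos: [0.5787, 0.0613, 0.0859]
eef_rot: [[-0.834, 0.552, 0.003], [0.552, 0.834, 0.0], [-0.003, 0.002, -1.0]]
ft_force: [0.8, 1.4, 7.2]
gripper_width: 0.0129
t 34.1 pos [0.5787 0.0613 0.0859] yawx 146.53 tilt [0.0034 0.0003] F [0.76 1.41 7.15] w 0.0129 j6 -51.7
 offset cm [ 0.04 -0.07  0.04]
 wz rad 0.027
[ 0.17655912 -0.15754955 -0.08015073]
```

```bash
python3 -m jog '[{"claw":1.2,"offset":[0,0,0],"rot":[0,0,0.04]},{"claw":1.2,"offset":[0,0,0],"rot":[0,0,0.03]},{"claw":1.2,"offset":[0,0,0],"rot":[0,0,0]}]' 60
python3 - <<'E'
from h import *
togo(.578,.061,.0855,145)
print(ctrl.state()['torque'])
for n in("side",):
    p,d=ctrl.grab_frame(n); cv2.imwrite(f"pics/{n}27.png",p)
    u=proj(n,(.578,.061,.09))[0].astype(int);crop(f"pics/{n}27.png",f"pics/{n}27c.png",u[0]-27,u[1]-20,53,40,15)
E
```

```text
time_s: 34.4
eef_pos: [0.5788, 0.0614, 0.086]
eef_rot: [[-0.794, 0.607, 0.004], [0.607, 0.794, 0.0], [-0.003, 0.002, -1.0]]
ft_force: [1.3, 1.6, 7.2]
gripper_width: 0.0127
t 34.4 pos [0.5788 0.0614 0.086 ] yawx 142.6 tilt [0.0035 0.0001] F [1.3  1.58 7.18] w 0.0127 j6 -47.7
 offset cm [ 0.04 -0.08  0.04]
 wz rad -0.042
[ 0.1587303  -0.23645905  0.26554819]
```

View pics/side27c.png

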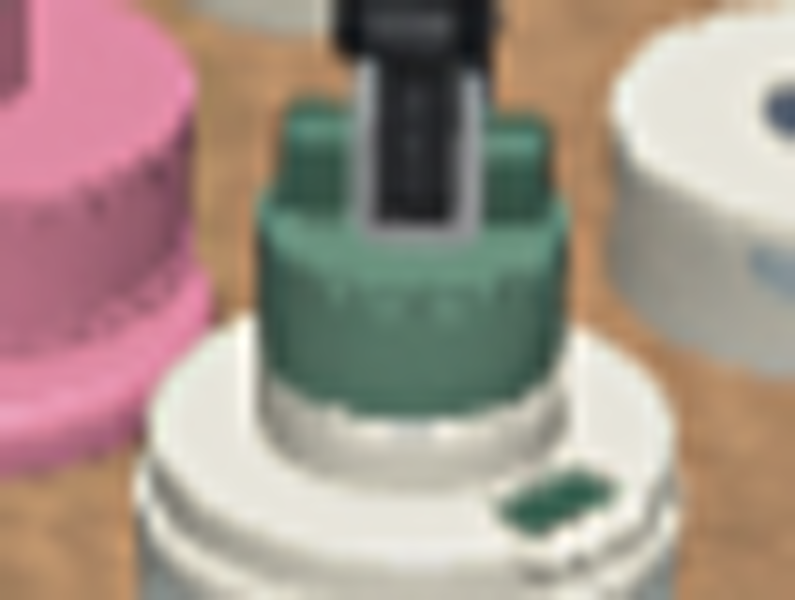

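```bash
python3 -m jog '[{"claw":1.2,"offset":[0,0,0],"rot":[0,0,-0.04]},{"claw":1.2,"offset":[0,0,0],"rot":[0,0,-0.03]},{"claw":1.2,"offset":[0,0,0],"rot":[0,0,0]}]' 60
python3 -c "
from h import *
togo(.578,.061,.0892,150)
print(ctrl.state()['torque'])"
python3 -m jog '[{"claw":1.2,"offset":[0,0,-0.1],"rot":[0,0,0]},{"claw":1.2,"offset":[0,0,-0.1],"rot":[0,0,0]},{"claw":1.2,"offset":[0,0,0],"rot":[0,0,0]}]' 60
python3 -m jog '[{"claw":1.2,"offset":[0,0,-0.1],"rot":[0,0,0]},{"claw":1.2,"offset":[0,0,0],"rot":[0,0,0]}]' 60
```

```text
time_s: 34.75
eef_pos: [0.5786, 0.0613, 0.086]
eef_rot: [[-0.835, 0.55, 0.003], [0.55, 0.835, 0.0], [-0.002, 0.002, -1.0]]
ft_force: [-0.8, 0.7, 7.3]
gripper_width: 0.0128
t 34.75 pos [0.5786 0.0613 0.086 ] yawx 146.66 tilt [0.0031 0.0002] F [-0.78  0.72  7.33] w 0.0128 j6 -51.8
 offset cm [ 0.03 -0.05 -0.32]
 wz rad -0.058
[ 0.16862139 -0.0518027   0.00743338]
time_s: 35.05
eef_pos: [0.5786, 0.0613, 0.0879]
eef_rot: [[-0.835, 0.55, 0.003], [0.55, 0.835, 0.0], [-0.002, 0.002, -1.0]]
ft_force: [1.1, 0.8, 6.4]
gripper_width: 0.0128
time_s: 35.25
eef_pos: [0.5785, 0.0613, 0.0888]
eef_rot: [[-0.835, 0.55, 0.003], [0.55, 0.835, 0.0], [-0.002, 0.002, -1.0]]
ft_force: [1.6, 0.7, 5.1]
gripper_width: 0.0128
```

```bash
python3 -m jog '[{"claw":1.2,"offset":[0,0,-0.05],"rot":[0,0,0]},{"claw":1.2,"offset":[0,0,0],"rot":[0,0,0]}]' 60
python3 -m jog '[{"claw":1.2,"offset":[0,0,-0.05],"rot":[0,0,0]},{"claw":1.2,"offset":[0,0,0],"rot":[0,0,0]}]' 60
```

```text
time_s: 35.45
eef_pos: [0.5784, 0.0612, 0.0892]
eef_rot: [[-0.835, 0.55, 0.003], [0.55, 0.835, 0.0], [-0.002, 0.002, -1.0]]
ft_force: [2.1, -0.3, 4.4]
gripper_width: 0.0132
time_s: 35.65
eef_pos: [0.5782, 0.0612, 0.0894]
eef_rot: [[-0.835, 0.55, 0.002], [0.55, 0.835, 0.0], [-0.002, 0.001, -1.0]]
ft_force: [4.5, 0.8, 4.1]
gripper_width: 0.0131
```

```bash
python3 -m jog '[{"claw":1.6,"offset":[0,0,0],"rot":[0,0,0]},{"claw":2.4,"offset":[0,0,0],"rot":[0,0,0]},{"claw":3.2,"offset":[0,0,0],"rot":[0,0,0]},{"claw":3.2,"offset":[0,0,0],"rot":[0,0,0]}]' 20
python3 - <<'E'
from h import *
togo(.578,.061,.0892,150)
for n in("side",):
    p,d=ctrl.grab_frame(n); cv2.imwrite(f"pics/{n}28.png",p)
    u=proj(n,(.578,.061,.09))[0].astype(int);crop(f"pics/{n}28.png",f"pics/{n}28c.png",u[0]-27,u[1]-20,53,40,15)
G=(u[0]-27+552/15,u[1]-20+485/15)
for k in(25,26,27,28):
    im=cv2.imread(f"pics/side{k}.png");uu=cv2.resize(im,None,fx=4,fy=4);m=near(masks(uu)["green"],tuple(int(v*4) for v in G),28)
    ys,xs=np.nonzero(m);print(k,xs.mean()/4,ys.mean()/4,len(xs))
E
```

```text
time_s: 36.05
eef_pos: [0.5757, 0.061, 0.0884]
eef_rot: [[-0.835, 0.55, -0.003], [0.55, 0.835, -0.0], [0.002, -0.002, -1.0]]
ft_force: [-0.2, -1.3, 1.8]
gripper_width: 0.0319
t 36.05 pos [0.5757 0.061  0.0884] yawx 146.61 tilt [-0.0028 -0.0003] F [-0.23 -1.31  1.81] w 0.0319 j6 -51.7
 offset cm [-0.19  0.13 -0.08]
 wz rad -0.059
25 322.94525547445255 191.94890510948906 137
26 322.9959677419355 193.59677419354838 124
27 322.92294520547944 194.29280821917808 146
28 323.0854700854701 193.23290598290598 117
```

View pics/side28c.png

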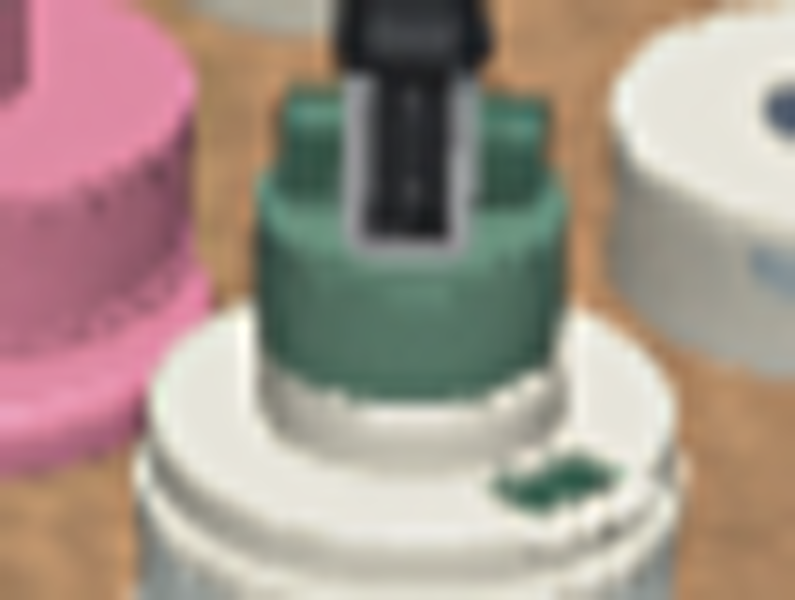

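```bash
python3 -m jog '[{"claw":3.6,"offset":[-0.1,0.1,-0.3],"rot":[0,0,0]},{"claw":3.6,"offset":[0,0,-1],"rot":[0,0,0]},{"claw":3.6,"offset":[0,0,-3],"rot":[0,0,0]},{"claw":3.6,"offset":[0,0,-4],"rot":[0,0,0]},{"claw":3.6,"offset":[0,0,-4],"rot":[0,0,0]}]'
python3 -m jog '[{"claw":3.6,"offset":[4,-3,0],"rot":[0,0,0]},{"claw":3.6,"offset":[4,-3,0],"rot":[0,0,0]},{"claw":3.6,"offset":[4,-3,0],"rot":[0,0,0]},{"claw":3.6,"offset":[3,-4,0],"rot":[0,0,0]},{"claw":3.6,"offset":[0,-5,0],"rot":[0,0,0]}]'
python3 -m jog '[{"claw":3.6,"offset":[0,-5,0],"rot":[0,0,0]},{"claw":3.6,"offset":[0,-4,0],"rot":[0,0,0]},{"claw":3.6,"offset":[0,0,0],"rot":[0,0,0]},{"claw":3.6,"offset":[0,0,0],"rot":[0,0,0]}]'
python3 - <<'E'
from h import *
togo(.578,.061,.0892,150)
for n in("side","top"):
    p,d=ctrl.grab_frame(n); cv2.imwrite(f"pics/{n}29.png",p)
    u=proj(n,(.578,.061,.09))[0].astype(int);crop(f"pics/{n}29.png",f"pics/{n}29c.png",u[0]-27,u[1]-20,53,40,15)
u=proj("side",(.578,.061,.09))[0].astype(int)
G=(u[0]-27+552/15,u[1]-20+485/15)
for k in(25,26,27,28,29):
    im=cv2.imread(f"pics/side{k}.png");uu=cv2.resize(im,None,fx=4,fy=4);m=near(masks(uu)["green"],tuple(int(v*4) for v in G),28)
    ys,xs=np.nonzero(m);print(k,xs.mean()/4,ys.mean()/4,len(xs))
E
```

```text
time_s: 36.6
eef_pos: [0.578, 0.0615, 0.2137]
eef_rot: [[-0.835, 0.55, -0.001], [0.55, 0.835, 0.0], [0.001, -0.0, -1.0]]
ft_force: [1.2, -0.8, 0.6]
gripper_width: 0.0359
time_s: 37.1
eef_pos: [0.3507, -0.0051, 0.2122]
eef_rot: [[-0.837, 0.547, -0.001], [0.547, 0.837, 0.0], [0.001, -0.0, -1.0]]
ft_force: [1.1, -1.8, 0.2]
gripper_width: 0.0363
time_s: 37.5
eef_pos: [0.3047, -0.0821, 0.2128]
eef_rot: [[-0.833, 0.553, 0.002], [0.553, 0.833, -0.0], [-0.001, 0.001, -1.0]]
ft_force: [0.6, 1.3, -0.3]
gripper_width: 0.036
t 37.5 pos [ 0.3047 -0.0821  0.2128] yawx 146.42 tilt [ 0.0016 -0.0002] F [ 0.62  1.26 -0.33] w 0.036 j6 -73.7
 offset cm [-14.84  27.03  12.4 ]
 wz rad -0.063
25 322.94525547445255 191.94890510948906 137
26 322.9959677419355 193.59677419354838 124
27 322.92294520547944 194.29280821917808 146
28 323.0854700854701 193.23290598290598 117
29 323.0926724137931 193.2176724137931 116
```

View pics/side29c.png

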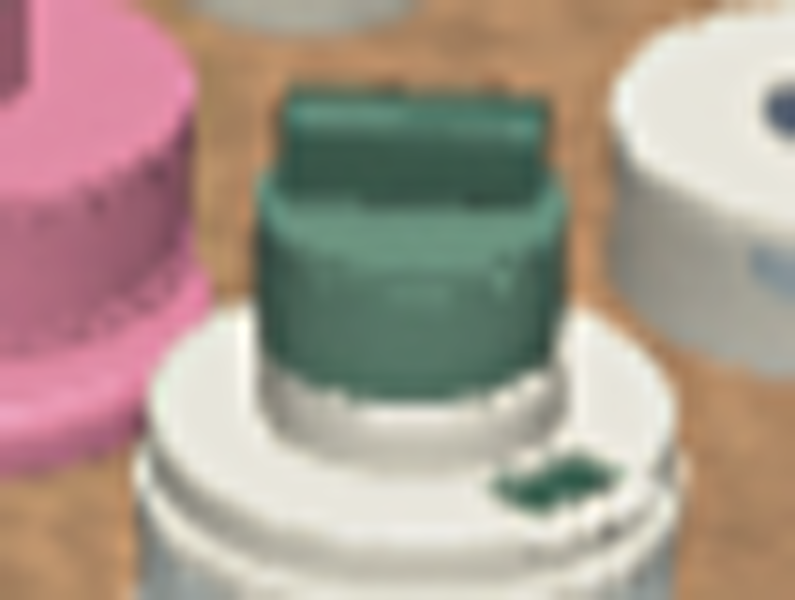

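View pics/top29.png

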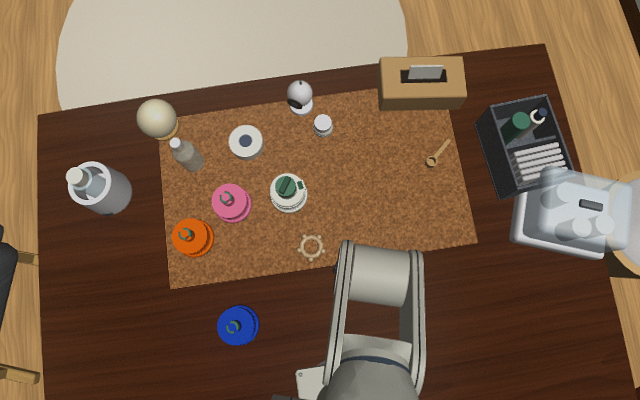

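View pics/side29.png

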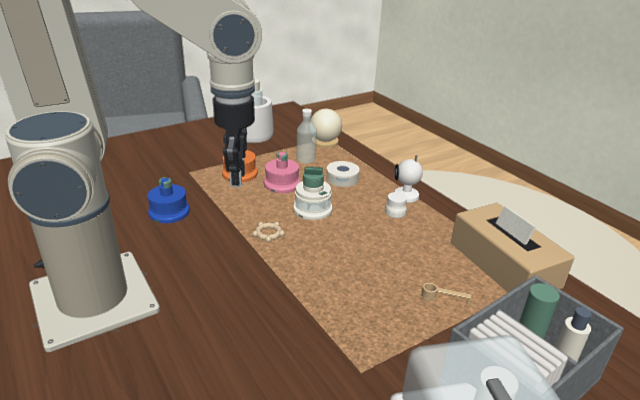

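```bash
python3 -c "
from rig import ctrl
s=ctrl.state();print(s['joint_vel'].round(2),s['time_s']);print(ctrl.sign_off())"
```

```text
[ 1.3   0.6  -0.07  0.03 -0.1  -0.11] 37.6
the job is handed in; nothing more can be done
None
```

The dispenser is back together: the ring, the lid and then the cap are on the post, and the cap is locked in its notch. I handed the job in at 37.6 s of the 72 s allowed.

- **Ring and lid:** both slid onto the post without noticeable side force.
- **Cap:** the lugs went into the grooves at the angle I measured from above, about 30° in the world frame, with no contact force at the rim. I pressed the tier about 7 mm down, at roughly 8 N measured, and turned clockwise about 67° until the torque rose at the stop. I then backed off 4° and let the cap rise.
- **Last checks:** with the arm well clear, the side view shows the cap upright on the collar. The lid's mark sits about 3.7 mm lower than before pressing, so the locked cap holds the tier down by itself. In both camera views, none of the bystanders appears to have moved.

Two readings disagreed with the description:
- **Fingertips:** they sat about 25 mm behind the stated TCP, so I found grasp heights from pictures and touch.
- **Spring force:** the wrist force while pressing read about 2–4 N below the stated spring. I therefore judged the press depth from the tool height. Partway down, the mark's shift in the picture (4.85 mm) agreed with the height (about 4.9 mm).

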